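# Hang the drying shelf and crib-stack the plaster bars

## Robot

A 6-joint arm with a two-finger parallel gripper is mounted at the origin on the work surface. World frame = base frame: x ahead of the robot, y to its left, z up, the work surface at z = 0. Lengths are in m, angles in rad, forces in N, time in s.
With the tool pointing down it reaches from about 0.425 to 0.95 m from the base axis. Payload 3.5 kg.
Tool frame: the origin (TCP) lies on the centre line of the jaws, within the pads' length; the fingertips stand 14 mm ahead of it and the grasp point (between the pads) lies 5 mm behind it (ctrl.finger_overhang is the distance from the TCP to the fingertips, in m); z points along the fingers, y is the line along which they close (so a half turn about z gives the same grasp; the last joint's range is limited). The gripper opens to 85 mm and grips with 20 to 120 N. Pads are 22 mm wide; open, the fingers measure 114 mm over their backs; the gripper's body (76 mm by 85 mm) begins 54 mm behind the grasp point. The pads swing forward as they close: fully open they stand 13 mm farther back than shut.
Start: joints at [0.988, 0.286, 1.577, -0, 1.279, -0.15], TCP at [0.283, 0.613, 0.245] pointing down, gripper open.
Joint ranges: [-2.77, 2.77], [-0.9, 2.22], [0.21, 2.48], [-1.53, 4.67], [0.24, 2.81], [-2.84, 2.84]. Speed limits (rad/s): [2.79, 2.79, 3.14, 3.14, 3.14, 3.14].

## Interface

Orientations are given as a unit quaternion [x, y, z, w].
In Python, from plant import ctrl gives the robot as it stands.
- The arm moves only by the tool send_rows, never from a script. Its argument "moves" is text: rows parted by semicolons, each of 7 numbers parted by spaces: the turn, a rotation vector about the tool's x, y, z in units of 360 degrees (1.0 is 360 degrees), then the shift along the tool's x, y, z in units of 20 cm (1.0 is 20 cm), then the gripper's target within -1 to 1 (fully open at 1, half-way at 0, shut at -1). A call has 1 to 12 rows; each row is the pose to reach, as a shift and turn from the pose commanded when the call began, along the tool's axes at that moment, turning the shorter way round; what a row does not reach only later rows make up. A row lasts 1/8 s, in which the tool goes at most 62.5 mm and 10.7 degrees, less where a joint would pass 70% of its speed; a pose out of reach is approached as far as the arm can. A call with a number of a shift or a turn outside -1 to 1 is refused whole. A call with a gripper value outside its range is refused whole. The fingers move at their own pace and stop on an object; "newtons" is the grip in N (left out, the last holds). Time passes only in rows, so rows that repeat a pose let the fingers close. It gives the time, the measured TCP pose, the force, the opening and the grip force at its end, in the units of the state.
- ctrl.get_state(): the state, without advancing time (a new reading comes with each control period).
- ctrl.read_camera(name): name is "scene" or "top" or "wrist"; returns a dict with "image" (384x512x3 uint8, red, green, blue), "fovy" (degrees; the focal length in pixels is half the picture's height over the tangent of half this angle, whatever the lens; pixels are square), "cx", "cy" (the principal point, pixels), "extrinsics" (4x4, takes a point from camera to world coordinates). Camera axes: x right, y up, looking along -z (the intrinsics and any distortion apply to the point x, -y, -z); pixel columns grow to the right and rows downward; lengths in m; the calibration is good to about 2 mm. A picture is of the moment at which its call begins. There is no depth.
- ctrl.sign_off(): hands the job in; it is judged then, once.
The state is a dict: "time": time; "qpos": joint angles; "dq": joint speeds; "joint_efforts": joint torques, N m; "eef_pos": TCP position; "tcp_rot": TCP orientation; "contact_force": force on the tool from outside, world axes, zero at the start; "wrist_torque": the same for the moment, N m; "opening": opening from 0.0 (shut) to 1.0 (fully open); "finger_force": force on a finger pad.
Only numpy, scipy, OpenCV 4.12 (cv2) and the standard library are available. Lean on these libraries where they do the work, as an engineer would, in place of code of your own. Each camera call takes 0.05 s, during which the arm holds its last target. There are 200 camera calls.

## Task

Get the freshly cast plaster bars up to dry: with the slatted shelf's front clearly raised, hook its lip over the steel rail, swing it down to hang level and let go; then pile all the bars on it in the middle, two to a layer about 4 cm either side of the centre, the first pair across the shelf's slats and each layer crosswise on the one below, so that air gets round them. Hang the empty grey bin on the same rail beside the shelf, level too, and leave the other things on the bench alone.

Things in the scene. Friction and masses are not known exactly. Their poses are not given: they have to be found in the camera images.
- rail_mid (a point): Middle of the top edge of a fixed, level hanging rail: a bare steel flat on edge, 400 mm long, 6 mm thick, its top 150 mm above the bench. x points level to the back of the rail, y along it, z up: it fills x -3 to 3, y -200 to 200, z -40 to 0 mm. Hooks may sit anywhere along it; behind it is free for 18 mm down and 19 mm back.
- batten (a point): Middle of the front face of the timber batten (18 mm high, 400 mm long) below the rail, 54 mm under rail_mid and 10 mm proud of the rail's front face; axes as rail_mid's. The back of a hung part swings in against it and is then level.
- shelf_mid (a point): Loose drying shelf, 0.36 kg, 160 wide (y) x 116 deep (x) x 76 mm high, upright on the bench: 3 slats along y, 20 wide, 14 thick, at x = -48, 0, 48 mm, with open 28 mm gaps, on two 12 mm cheeks at its ends. Best held by the middle slat, pinched from above through the gaps. Point: centre of the middle slat, 7 mm under its top, 69 above the underside. x to the back (hook), z up.
- shelf_lip (a point): The shelf's hook, along its whole back edge: a slot open below, 16 mm front to back (x 62 to 78 mm from shelf_mid), between the shelf's back plate and a flange 18 mm long. Point: middle of the slot's roof, 70 mm behind and 3 above shelf_mid; axes as the shelf's. Hung level it is at rail_mid's height, some 5 mm in front of it, the flange against the rail's back.
- shelf_front (a point): The middle of the shelf's front top edge, 58 mm in front of and 7 mm above shelf_mid; axes as the shelf's.
- bin_grip (a point): Loose grey carrying bin, 0.22 kg, 100 x 100 mm, open on top, upright on the bench: sides 60 mm high, front 50, back 70, walls 4 thick, and across its middle a wooden grip board 10 thick (x), 92 long (y), up to 95 mm above the underside. Point: in that board, 12 mm below its top, 83 above the underside. x to the back (hook), y along the board, z up.
- bin_lip (a point): The bin's hook along its back edge, of the same section as the shelf's: a 16 mm slot open below (x 50 to 66 mm from bin_grip) with an 18 mm flange behind. Point: middle of the slot's roof, 58 mm behind and 17 below bin_grip; axes as the bin's. Hung level it is at rail_mid's height, some 5 mm in front of it.
- bar0_c (a point): Centre of a loose cast plaster bar, 120 x 20 x 20 mm, 55 g; x runs along its length. At first it lies on a fixed plywood board 6 mm thick, about 70 mm from the next. Four to six such bars are there; for a missing one the state gives None.
- bar1_c (a point): Centre of a loose cast plaster bar, 120 x 20 x 20 mm, 55 g; x runs along its length. At first it lies on a fixed plywood board 6 mm thick, about 70 mm from the next. Four to six such bars are there; for a missing one the state gives None.
- bar2_c (a point): Centre of a loose cast plaster bar, 120 x 20 x 20 mm, 55 g; x runs along its length. At first it lies on a fixed plywood board 6 mm thick, about 70 mm from the next. Four to six such bars are there; for a missing one the state gives None.
- bar3_c (a point): Centre of a loose cast plaster bar, 120 x 20 x 20 mm, 55 g; x runs along its length. At first it lies on a fixed plywood board 6 mm thick, about 70 mm from the next. Four to six such bars are there; for a missing one the state gives None.
- bar4_c (a point): Centre of a loose cast plaster bar, 120 x 20 x 20 mm, 55 g; x runs along its length. At first it lies on a fixed plywood board 6 mm thick, about 70 mm from the next. Four to six such bars are there; for a missing one the state gives None.
- bar5_c (a point): Centre of a loose cast plaster bar, 120 x 20 x 20 mm, 55 g; x runs along its length. At first it lies on a fixed plywood board 6 mm thick, about 70 mm from the next. Four to six such bars are there; for a missing one the state gives None.
- tape: Bystander, not part of the job, to be left where it is: a roll of tape 100 mm across and 48 mm high. Origin at its underside.
- brush: Bystander, not part of the job, to be left where it is: a brush lying flat. Origin at its underside.
- filler: Bystander, not part of the job, to be left where it is: a jar 72 mm across and 75 mm high. Origin at its underside.
- masking: Bystander, not part of the job, to be left where it is: a roll of masking tape 84 mm across and 25 mm high. Origin at its underside.
- sander: Bystander, not part of the job, to be left where it is: a cork sanding block 100 x 60 x 36 mm. Origin at its underside.
Things that resemble listed ones, but are neither listed nor needed, are in the scene too. What is shaped like the part that bears bar2_c but pink or yellow is not meant.

How it is judged:
By the outcome, as a careful person would: the job done as asked, in the order asked, and still so for the second after the job is handed in, with the robot touching nothing.
Of bar0, bar1, bar2, bar3, bar4, bar5 only 4 to 6 are there at a start; the rules pass over those that are not, and their reading is None.
At some moment in a run one of shelf, bin may be knocked a few centimetres aside while the robot is not near it.
Once in a run the grip may slacken for a moment while it holds something.
It also fails if it takes over 210 s, if anything falls off the work surface, if the arm or the gripper's body presses on something with over 40 N, if the wrist force passes 120 N, or if a joint passes its speed limit or range.

## Working session

There is one attempt and no reset: what is moved stays moved. The work goes in short steps, Python scripts to look and compute and a tool call to move; the robot and the scene stay as the last step left them, time stands still between calls to the robot, and variables do not carry over. Pictures are saved under pics/ and viewed, at most 14 in all, crops included, and the job is handed in when it is done.

Besides the shell and the picture viewer there is one more tool, called after ">>>" as name(argument=value, ...), one argument or row to a line, values as JSON. send_rows: Moves the arm, as the interface text tells. Its arguments: {"type":"object","properties":{"moves":{"type":"string"},"newtons":{"type":"number"}},"required":["moves"]}

```bash
ls; mkdir -p pics; python3 - <<'E'
from plant import ctrl
import cv2,json,numpy as np
s=ctrl.get_state();print(s, ctrl.finger_overhang)
for n in("scene","top","wrist"):
    r=ctrl.read_camera(n);cv2.imwrite(f"pics/{n}0.png",cv2.resize(r["image"][:,:,::-1],(800,600),interpolation=cv2.INTER_CUBIC))
    print(n,{k:(v.tolist() if hasattr(v,'tolist') else v) for k,v in r.items() if k!="image"})
E
```

```text
pics
{'time': 0.0, 'qpos': array([ 9.88010038e-01,  2.87198907e-01,  1.57818259e+00,  1.97755046e-05,
        1.27861620e+00, -1.49991092e-01]), 'dq': array([ 0.00056308,  0.00069278,  0.0001733 , -0.00101901, -0.00233346,
        0.00136322]), 'joint_efforts': array([-1.68578626e-03, -4.05969822e+01, -2.92630291e+01, -2.60196894e-04,
        5.66818519e-03,  1.45449502e-05]), 'eef_pos': array([0.28271478, 0.61224804, 0.24392196]), 'tcp_rot': array([ 2.14715278e-01,  9.76675946e-01, -1.11931599e-03, -4.39635785e-04]), 'contact_force': array([ 0.13246812, -0.4005779 , -0.13884573]), 'wrist_torque': array([-0.00481271,  0.01641502, -0.0060617 ]), 'finger_force': 0.0, 'opening': 0.9996511978318722} 0.014
scene {'fovy': 55.839494351463664, 'cx': 258.79141633227397, 'cy': 190.11278068547364, 'extrinsics': [[0.8158258019311581, -0.3804711467802276, 0.43551115642555166, 0.8734495369988277], [0.5778478111826716, 0.506626207090189, -0.6398607609478835, -0.6723638077112], [0.022807192172170948, 0.7736740869107273, 0.63317315106381, 0.7383920522374289], [0.0, 0.0, 0.0, 1.0]]}
top {'fovy': 45.57160052360639, 'cx': 247.83795048634903, 'cy': 184.93665471988035, 'extrinsics': [[-0.007404200059434861, 0.9865985451076701, -0.1629984313203912, 0.2514957528159387], [-0.9998146132062401, -0.004406717219447161, 0.018743533887836974, -0.0217939095469086], [0.01777405526987383, 0.16310699443854718, 0.9864482709825625, 1.3577833531165675], [0.0, 0.0, 0.0, 1.0]]}
wrist {'fovy': 61.52883122200899, 'cx': 257.0164540316007, 'cy': 187.3651962167594, 'extrinsics': [[0.4194713367379536, -0.865747884607607, -0.272991571211871, 0.21229434601245573], [0.9077672998646731, 0.39954805203922755, 0.12774929905114005, 0.6463580147275585], [-0.0015254349127979852, -0.3013999907251333, 0.953496575053741, 0.37309818731945066], [0.0, 0.0, 0.0, 1.0]]}
```

View pics/scene0.png

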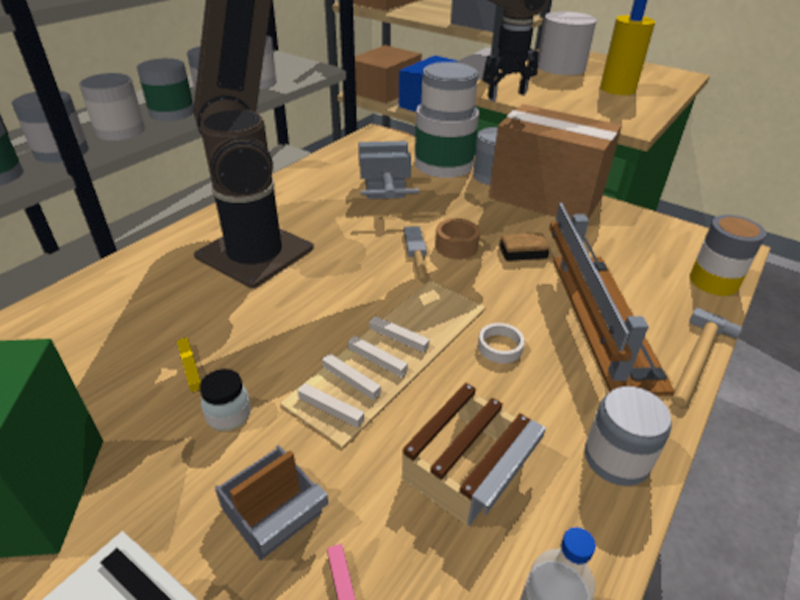

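View pics/top0.png

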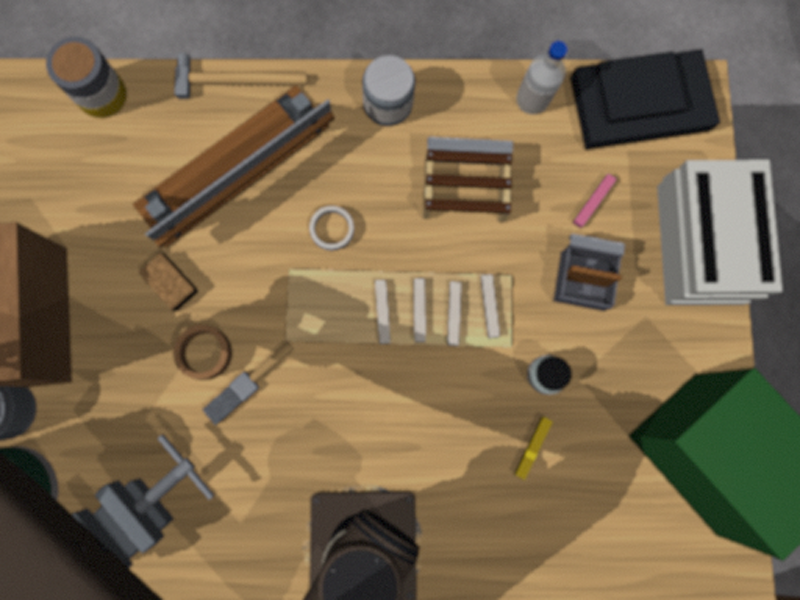

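```bash
cat > h.py <<'E'
from plant import ctrl
import cv2,numpy as np
from scipy.spatial.transform import Rotation as R
def K(r): 
    f=192/np.tan(np.radians(r["fovy"]/2)); return f,r["cx"],r["cy"]
def proj(r,P):
    f,cx,cy=K(r);E=np.asarray(r["extrinsics"]);p=(np.atleast_2d(P)-E[:3,3])@E[:3,:3]
    return np.c_[cx+f*p[:,0]/-p[:,2],cy-f*p[:,1]/-p[:,2]]
def unproj(r,uv,z):
    f,cx,cy=K(r);E=np.asarray(r["extrinsics"]);uv=np.atleast_2d(uv).astype(float)
    d=np.c_[(uv[:,0]-cx)/f,-(uv[:,1]-cy)/f,-np.ones(len(uv))]@E[:3,:3].T
    return E[:3,3]+d*((z-E[2,3])/d[:,2])[:,None]
def crop(im,x,y,w,h,s): return cv2.resize(im[y:y+h,x:x+w],None,fx=s,fy=s,interpolation=cv2.INTER_CUBIC)
E
python3 - <<'E'
from h import *
t=ctrl.read_camera("top")["image"][:,:,::-1];s=ctrl.read_camera("scene")["image"][:,:,::-1]
cv2.imwrite("pics/m1.png",np.vstack([np.hstack([crop(t,80,50,133,100,3),crop(s,330,120,133,100,3)[:300,:399]]),np.hstack([crop(t,265,80,133,100,3),crop(s,130,240,133,100,3)])]))
E
```

```text
(no output)
```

View pics/m1.png

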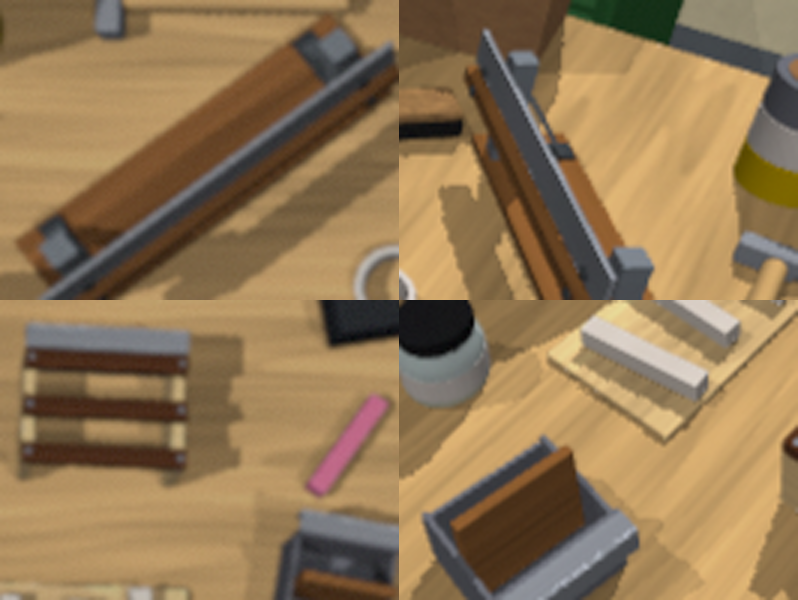

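```bash
cat >> h.py <<'E'
def rect(r,z,x0,x1,y0,y1,s=1000):
    "metric picture of plane z: row grows with -x (from x1), col with -y (from y1)"
    xs=x1-(np.arange(int((x1-x0)*s))+.5)/s; ys=y1-(np.arange(int((y1-y0)*s))+.5)/s
    X,Y=np.meshgrid(xs,ys,indexing="ij");p=proj(r,np.c_[X.ravel(),Y.ravel(),np.full(X.size,z)]).astype(np.float32)
    return cv2.remap(r["image"][:,:,::-1].copy(),p[:,0].reshape(X.shape),p[:,1].reshape(X.shape),cv2.INTER_LINEAR)
def blobs(mask,x1,y1,s=1000,amin=300):
    out=[]
    for c in cv2.findContours(mask.astype(np.uint8),cv2.RETR_EXTERNAL,cv2.CHAIN_APPROX_NONE)[0]:
        if cv2.contourArea(c)<amin: continue
        (u,v),_,_=a=cv2.minAreaRect(c);b=cv2.boxPoints(a);e=max((b[1]-b[0],b[2]-b[1]),key=np.linalg.norm)
        d=np.array([-e[1],-e[0]]);d/=np.linalg.norm(d)
        out.append((x1-v/s,y1-u/s,np.degrees(np.arctan2(d[1],d[0]))%180,sorted(a[1])))
    return out
E
python3 - <<'E'
from h import *
r=ctrl.read_camera("top")
hsv=lambda i:cv2.split(cv2.cvtColor(i,cv2.COLOR_BGR2HSV))
print("approx",unproj(r,[[212,65],[95,152]],.15), "shelf",unproj(r,[[300,113],[378,175]],.076))
i=rect(r,.026,.25,.6,-.35,.25);h,s,v=hsv(i);m=(s<45)&(v>140)
for b in blobs(m,.6,.25,amin=900):print("bar",np.round(b[:3],4),b[3])
i=rect(r,.076,.45,.8,-.4,.1);h,s,v=hsv(i);m=(v<110)&(s>110)&((h<15)|(h>170))
for b in blobs(m,.8,.1,amin=800):print("slat",np.round(b[:3],4),b[3])
i=rect(r,.095,.3,.6,-.5,-.15);h,s,v=hsv(i);m=(s>100)&((h<14)|(h>170))
for b in blobs(m,.6,-.15,amin=300):print("grip",np.round(b[:3],4),b[3])
E
```

```text
approx [[0.79141792 0.0529628  0.15      ]
 [0.54286184 0.36649647 0.15      ]] shelf [[ 0.67588089 -0.20032714  0.076     ]
 [ 0.49051072 -0.4197139   0.076     ]]
bar [ 4.266000e-01 -1.718000e-01  1.761859e+02] [21.485641479492188, 119.00252532958984]
bar [ 0.4444 -0.036   3.5763] [21.021482467651367, 92.07035064697266]
bar [ 0.4375 -0.1065  0.    ] [20.999996185302734, 110.99998474121094]
bar [ 0.4399 -0.2401  5.4403] [22.23273277282715, 119.79129791259766]
bar [5.75e-01 6.05e-02 9.00e+01] [50.0, 83.0]
slat [ 0.621  -0.1963 87.1612] [21.62632179260254, 158.05374145507812]
slat [ 0.6686 -0.1982 87.3974] [22.61301612854004, 158.38192749023438]
slat [ 0.7143 -0.2011 87.0643] [18.232450485229492, 158.30479431152344]
slat [7.776000e-01 8.220000e-02 1.321376e+02] [21.89295768737793, 63.4189567565918]
grip [ 0.4836 -0.4159 79.6111] [28.4426212310791, 89.42622375488281]
```

```bash
cat >> h.py <<'E'
import json,os
M=np.array([[0,1,0],[1,0,0],[0,0,-1.]])
def O(yaw,th=0): return (R.from_euler("z",yaw,degrees=True)*R.from_euler("y",th,degrees=True)).as_matrix()
def T(yaw,th=0): return O(yaw,th)@M
def cmd():
    if os.path.exists("cmd.json"): d=json.load(open("cmd.json"));return np.array(d["p"]),np.array(d["R"])
    return np.array([.283,.613,.245]),T(65.2)
def plan(wps,save=True):
    "wps: list of (pos,Rt). prints row numbers; the last becomes the commanded pose"
    p0,R0=cmd();s=ctrl.get_state()
    print("t",round(s["time"],2),"meas-cmd mm",np.round(1e3*(s["eef_pos"]-p0),1),"deg",np.round(np.degrees((R.from_matrix(R0).inv()*R.from_quat(s["tcp_rot"])).as_rotvec()),2))
    a,b=p0,R0
    for p,Rt in wps:
        w=np.round(R.from_matrix(R0.T@Rt).as_rotvec()/(2*np.pi),4);d=np.round(R0.T@(np.asarray(p)-p0)/.2,3)
        n=max(np.linalg.norm(p-a)/.0625,R.from_matrix(b.T@Rt).magnitude()/np.radians(10.7))
        print(*["%g"%x for x in np.r_[w,d]+0.],"  rows>=%.1f"%n);a,b=np.asarray(p),Rt
    if save: json.dump({"p":list(p0+R0@d*.2),"R":(R0@R.from_rotvec(w*2*np.pi).as_matrix()).tolist()},open("cmd.json","w"))
E
python3 -c "
from h import *
plan([([.667,.21,.33],T(38.4))])"
```

```text
t 0.3 meas-cmd mm [-0.  -0.4 -0.2] deg [ 0.05  0.01 -0.  ]
0 0 0.0744 -2.588 -1.024 -0.425   rows>=9.0
```

```bash
cat >> h.py <<'E'
def plan(wps,save=True,maxrows=12):
    p0,R0=cmd();s=ctrl.get_state()
    print("t",round(s["time"],2),"meas-cmd mm",np.round(1e3*(s["eef_pos"]-p0),1),"deg",np.round(np.degrees((R.from_matrix(R0).inv()*R.from_quat(s["tcp_rot"])).as_rotvec()),2),"open %.3f ff %.1f"%(s["opening"],s["finger_force"]),"F",np.round(s["contact_force"],1))
    print("CALL");a,b=p0,R0;P,Q=p0,R0
    for p,Rt in wps:
        p=np.asarray(p,float);k=1
        while True:
            # whole remaining, in current call frame; shrink if it does not fit
            rv=R.from_matrix(b.T@Rt).as_rotvec()
            for f in np.linspace(1,.05,20):
                q=a+f*(p-a);d=np.round(R0.T@(q-p0)/.2,3)
                if np.abs(d).max()<=1: break
            else: f=0
            if f>0:
                S=b@R.from_rotvec(f*rv).as_matrix();w=np.round(R.from_matrix(R0.T@S).as_rotvec()/(2*np.pi),4)
                n=max(np.linalg.norm(q-a)/.0625,np.linalg.norm(f*rv)/np.radians(10.7))
                print(*["%g"%x for x in np.r_[w,d]+0.],"  rows>=%.1f"%n);a,b=p0+R0@d*.2,R0@R.from_rotvec(w*2*np.pi).as_matrix()
            if f==1: break
            print("CALL");p0,R0=a,b
    if save: json.dump({"p":list(a),"R":b.tolist()},open("cmd.json","w"))
E
rm -f cmd.json;python3 -c "
from h import *
plan([([.667,.21,.33],T(38.4))])"
```

```text
t 0.3 meas-cmd mm [-0.  -0.4 -0.2] deg [ 0.05  0.01 -0.  ] open 0.999 ff 0.0 F [ 0.5 -0.2 -0.4]
CALL
0 0 0.0261 -0.906 -0.358 -0.149   rows>=3.2
CALL
0 0 0.0266 -0.973 -0.21 -0.152   rows>=3.2
CALL
0 0 0.0217 -0.813 -0.038 -0.124   rows>=2.6
```

>>> send_rows(
  moves="0 0 0.0261 -0.906 -0.358 -0.149 1;0 0 0.0261 -0.906 -0.358 -0.149 1;0 0 0.0261 -0.906 -0.358 -0.149 1;0 0 0.0261 -0.906 -0.358 -0.149 1",
)

```text
time: 0.8
eef_pos: [0.4203, 0.4695, 0.2762]
tcp_rot: [0.296, 0.955, 0.001, 0.001]
contact_force: [-1.1, -0.5, -0.2]
opening: 1.001
finger_force: 0.0
```

>>> send_rows(
  moves="0 0 0.0266 -0.973 -0.21 -0.152 1;0 0 0.0266 -0.973 -0.21 -0.152 1;0 0 0.0266 -0.973 -0.21 -0.152 1;0 0 0.0266 -0.973 -0.21 -0.152 1",
)

```text
time: 1.3
eef_pos: [0.5568, 0.3259, 0.306]
tcp_rot: [0.374, 0.927, 0.0, 0.0]
contact_force: [0.1, -0.1, -1.2]
opening: 0.999
finger_force: 0.0
```

>>> send_rows(
  moves="0 0 0.0217 -0.813 -0.038 -0.124 1;0 0 0.0217 -0.813 -0.038 -0.124 1;0 0 0.0217 -0.813 -0.038 -0.124 1;0 0 0.0217 -0.813 -0.038 -0.124 1;0 0 0.0217 -0.813 -0.038 -0.124 1",
)

```text
time: 1.92
eef_pos: [0.6661, 0.2113, 0.3295]
tcp_rot: [0.434, 0.901, -0.0, -0.001]
contact_force: [0.1, 0.2, -0.4]
opening: 1.001
finger_force: 0.0
```

```bash
python3 - <<'E'
from h import *
import pickle
r=ctrl.read_camera("wrist");pickle.dump(r,open("rail.pkl","wb"))
i=rect(r,.15,.48,.86,.0,.42,1400)
cv2.imwrite("pics/rail.png",i)
print(i.shape)
E
```

```text
(532, 588, 3)
```

View pics/rail.png

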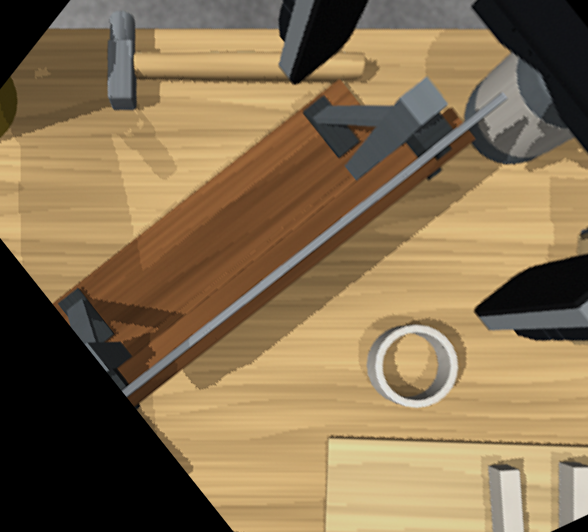

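```bash
python3 - <<'E'
from h import *
import pickle
def fit(r,sat,nm):
    a=np.radians(38.4);u=np.array([-np.sin(a),np.cos(a)]);n=np.array([np.cos(a),np.sin(a)]);c=np.array([.667,.21])
    S=np.arange(-.23,.23,.002);D=np.arange(-.015,.015,.0005)
    P=c+S[:,None,None]*u+D[None,:,None]*n
    p=proj(r,np.c_[P.reshape(-1,2),np.full(P.size//2,.15)]).astype(np.float32)
    I=cv2.remap(r["image"],p[:,:1],p[:,1:],cv2.INTER_LINEAR).reshape(len(S),len(D),3).astype(float)
    I=cv2.GaussianBlur(I,(0,0),1)
    m=(I.max(2)-I.min(2)<sat)&(I.max(2)>100)
    return S,D,m,I
r=pickle.load(open("rail.pkl","rb"))
for nm,rr in(("w",r),("top",ctrl.read_camera("top"))):
    S,D,m,I=fit(rr,30,nm)
    ok=m.sum(1)>3;cen=np.array([D[x].mean() if x.any() else np.nan for x in m])
    w=m.sum(1)*.5
    for k in range(0,len(S),12):print(nm,round(S[k],3),None if not ok[k] else round(1e3*cen[k],1),w[k])
    k=ok&(abs(S)<.18);print(np.polyfit(S[k],cen[k],1),"range",S[ok].min(),S[ok].max(),np.median(w[k]))
E
```

```text
w -0.23 None 0.0
w -0.206 4.0 21.5
w -0.182 -0.2 30.0
w -0.158 4.5 5.5
w -0.134 4.8 6.0
w -0.11 4.5 6.5
w -0.086 4.8 6.0
w -0.062 5.3 6.0
w -0.038 5.3 6.0
w -0.014 5.3 6.0
w 0.01 5.3 6.0
w 0.034 5.3 6.0
w 0.058 5.8 6.0
w 0.082 5.8 6.0
w 0.106 6.0 5.5
w 0.13 6.0 5.5
w 0.154 None 0.0
w 0.178 None 0.0
w 0.202 None 0.0
w 0.226 None 0.0
[0.00983364 0.00516758] range -0.214 0.14800000000000033 6.0
top -0.23 None 0.0
top -0.206 None 0.0
top -0.182 5.5 7.5
top -0.158 6.5 8.5
top -0.134 7.0 9.5
top -0.11 6.3 8.0
top -0.086 6.5 7.5
top -0.062 6.5 8.5
top -0.038 6.5 8.5
top -0.014 6.8 9.0
top 0.01 6.5 8.5
top 0.034 None 0.0
top 0.058 None 0.0
top 0.082 None 0.0
top 0.106 None 0.0
top 0.13 None 0.0
top 0.154 None 0.0
top 0.178 None 0.0
top 0.202 None 0.0
top 0.226 None 0.0
[0.00175968 0.00674253] range -0.19599999999999998 0.01800000000000021 8.5
```

```bash
python3 -c "
from h import *
plan([([.66,-.19,.30],T(-2.8))])"
```

```text
t 2.02 meas-cmd mm [-1.1  1.7 -0.1] deg [ 0.04  0.06 -0.14] open 1.002 ff 0.0 F [-0.7 -0.9  0.1]
CALL
0 0 0.0687 -0.927 -0.762 0.09   rows>=3.9
CALL
0 0 0.0458 -0.774 -0.203 0.06   rows>=2.6
```

>>> send_rows(
  moves="0 0 0.0687 -0.927 -0.762 0.09 0;0 0 0.0687 -0.927 -0.762 0.09 0;0 0 0.0687 -0.927 -0.762 0.09 0;0 0 0.0687 -0.927 -0.762 0.09 0;0 0 0.0687 -0.927 -0.762 0.09 0",
)

```text
time: 2.65
eef_pos: [0.6621, -0.0324, 0.3117]
tcp_rot: [0.619, 0.785, -0.0, -0.0]
contact_force: [0.7, -0.1, 0.4]
opening: 0.501
finger_force: 0.0
```

>>> send_rows(
  moves="0 0 0.0458 -0.774 -0.203 0.06 0;0 0 0.0458 -0.774 -0.203 0.06 0;0 0 0.0458 -0.774 -0.203 0.06 0;0 0 0.0458 -0.774 -0.203 0.06 0;0 0 0.0458 -0.774 -0.203 0.06 0;0 0 0.0458 -0.774 -0.203 0.06 0",
)

```text
time: 3.4
eef_pos: [0.6604, -0.188, 0.3008]
tcp_rot: [0.723, 0.691, 0.0, 0.0]
contact_force: [0.7, 0.8, -0.9]
opening: 0.502
finger_force: 0.0
```

```bash
python3 - <<'E'
from h import *
plan([],save=False)
r=ctrl.read_camera("wrist")
i=rect(r,.076,.54,.8,-.32,-.08,2000);cv2.imwrite("pics/shelf.png",i)
h,s,v=cv2.split(cv2.cvtColor(cv2.GaussianBlur(i,(0,0),1.5),cv2.COLOR_BGR2HSV));m=(v<130)&(s>100)&((h<15)|(h>170))
for b in blobs(m,.8,-.08,2000,amin=4000):print("slat",np.round(b[:3],4),np.array(b[3])/2)
plan([],save=False)
E
```

```text
t 3.4 meas-cmd mm [0.5 2.  0.8] deg [-0.03  0.01 -0.16] open 0.502 ff 0.0 F [ 0.7  0.8 -0.9]
CALL
slat [ 0.6189 -0.1955 87.1702] [ 19.97751045 159.15168762]
slat [ 0.6662 -0.1981 87.2148] [ 20.07355881 159.36016846]
slat [ 0.7131 -0.2005 87.0157] [ 20.26868248 159.62210083]
t 3.45 meas-cmd mm [0.5 1.8 0.8] deg [-0.03  0.   -0.14] open 0.502 ff 0.0 F [ 0.   0.1 -0.1]
CALL
```

View pics/shelf.png

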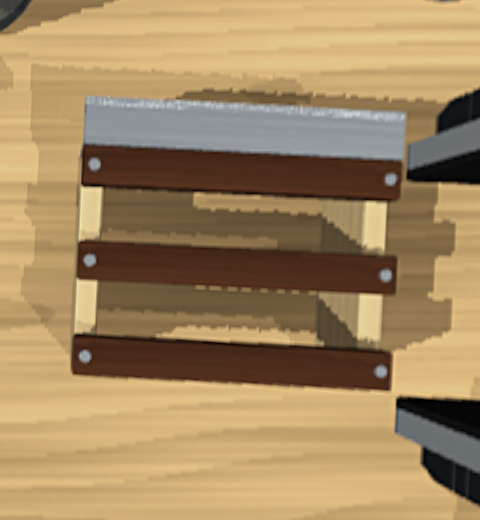

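```bash
cat >> h.py <<'E'
def cmd():
    s=ctrl.get_state();return np.array(s["eef_pos"]),R.from_quat(s["tcp_rot"]).as_matrix()
E
python3 -c "
from h import *
A=T(-2.85)
plan([([.6662,-.1981,.12],A),([.6662,-.1981,.064],A)])"
```

```text
t 3.45 meas-cmd mm [0. 0. 0.] deg [0. 0. 0.] open 0.502 ff 0.0 F [ 0.   0.1 -0.1]
CALL
0.0001 0 0.0005 -0.048 0.031 0.904   rows>=2.9
0.0001 0 0.0005 -0.048 0.031 0.988   rows>=0.3
CALL
0 0 0 0 0 0.196   rows>=0.6
```

>>> send_rows(
  moves="0 0 0.0005 -0.048 0.031 0.3 0;0 0 0.0005 -0.048 0.031 0.904 0;0 0 0.0005 -0.048 0.031 0.904 0;0 0 0.0005 -0.048 0.031 0.904 0;0 0 0.0005 -0.048 0.031 0.904 0;0 0 0.0005 -0.048 0.031 0.904 0",
)

```text
time: 4.2
eef_pos: [0.6682, -0.2009, 0.1244]
tcp_rot: [0.725, 0.689, 0.001, 0.004]
contact_force: [-0.1, -0.7, 1.0]
opening: 0.502
finger_force: 0.0
```

```bash
python3 -c "
from h import *
A=T(-2.85)
plan([([.6662,-.1981,.064],A)])"
```

```text
t 4.2 meas-cmd mm [0. 0. 0.] deg [0. 0. 0.] open 0.502 ff 0.0 F [-0.1 -0.7  1. ]
CALL
0.0011 0.0005 -0.0003 0.015 -0.013 0.302   rows>=1.0
```

>>> send_rows(
  moves="0 0 0 0 0 0 0;0 0 0 0 0 0 0",
)

```text
time: 4.45
eef_pos: [0.6663, -0.2005, 0.1211]
tcp_rot: [0.725, 0.688, 0.0, 0.001]
contact_force: [-0.3, 0.2, 0.7]
opening: 0.498
finger_force: 0.0
```

>>> send_rows(
  moves="0 0 0 0 0 0 0;0 0 0 0 0 0 0",
)

```text
time: 4.7
eef_pos: [0.6657, -0.2002, 0.1195]
tcp_rot: [0.725, 0.688, -0.0, -0.0]
contact_force: [-0.1, -0.7, -0.0]
opening: 0.504
finger_force: 0.0
```

>>> send_rows(
  moves="0 0 0 0 0 0 0;0 0 0 0 0 0 0",
)

```text
time: 4.95
eef_pos: [0.6657, -0.2002, 0.1194]
tcp_rot: [0.725, 0.688, -0.0, -0.0]
contact_force: [0.4, 0.9, 0.8]
opening: 0.5
finger_force: 0.0
```

```bash
cat >> h.py <<'E'
def cmd():
    d=json.load(open("cmd.json"));return np.array(d["p"]),np.array(d["R"])
def resync():
    s=ctrl.get_state();json.dump({"p":list(s["eef_pos"]),"R":R.from_quat(s["tcp_rot"]).as_matrix().tolist()},open("cmd.json","w"))
E
python3 -c "
from h import *
resync()
A=T(-2.85)
plan([([.6662,-.1981,.064],A)])"
```

```text
t 4.95 meas-cmd mm [0. 0. 0.] deg [-0.  0.  0.] open 0.500 ff 0.0 F [0.4 0.9 0.8]
CALL
0 0 -0.0004 0.01 0.002 0.277   rows>=0.9
```

>>> send_rows(
  moves="0 0 -0.0004 0.01 0.002 0.14 0;0 0 -0.0004 0.01 0.002 0.277 0;0 0 -0.0004 0.01 0.002 0.277 0;0 0 -0.0004 0.01 0.002 0.277 0;0 0 -0.0004 0.01 0.002 0.277 0;0 0 -0.0004 0.01 0.002 0.277 0;0 0 -0.0004 0.01 0.002 0.277 -1;0 0 -0.0004 0.01 0.002 0.277 -1;0 0 -0.0004 0.01 0.002 0.277 -1;0 0 -0.0004 0.01 0.002 0.277 -1;0 0 -0.0004 0.01 0.002 0.277 -1",
  newtons=90,
)

```text
time: 6.32
eef_pos: [0.6665, -0.1983, 0.0649]
tcp_rot: [0.724, 0.689, 0.0, 0.0]
contact_force: [-1.2, 1.1, 4.7]
opening: 0.221
finger_force: 89.3
```

```bash
cat >> h.py <<'E'
RY=37.9;P0=np.array([.6713,.2134,.15])
def rf(x,y,z): return P0+O(RY)@np.array([x,y,z])/1e3
def tcp_for(lip_mm,th,lip_in_obj,tcp_in_obj):
    Oo=O(RY,th);return rf(*lip_mm)+Oo@(np.array(tcp_in_obj)-np.array(lip_in_obj)),T(RY,th)
SL=[.070,0,.003];ST=[0,0,-.0045]
E
python3 -c "
from h import *
A=T(-2.85)
pre=tcp_for((2.3,80,35),15,SL,ST);print(pre[0])
plan([([.6665,-.198,.24],A),pre])"
```

```text
[0.56908658 0.23521239 0.19587289]
t 6.33 meas-cmd mm [ 0.3 -0.2  0.9] deg [-0.04 -0.02 -0.  ] open 0.221 ff 89.3 F [-1.2  1.1  4.7]
CALL
0 0 0 0.001 0.001 -0.88   rows>=2.8
0.0179 -0.0067 -0.0506 0.964 -0.266 -0.781   rows>=3.2
CALL
0.0176 -0.0065 -0.0495 0.977 0.056 0.068   rows>=3.1
CALL
0.0043 -0.0016 -0.0124 0.229 0.09 0.002   rows>=0.8
```

```bash
python3 -c "
from h import *
A=T(-2.85)
plan([([.6665,-.198,.24],A),tcp_for((-40,80,45),15,SL,ST)])"
```

```text
t 6.33 meas-cmd mm [  97.4 -433.6 -130.9] deg [-14.37   5.29  40.5 ] open 0.221 ff 89.3 F [-1.2  1.1  4.7]
CALL
-0.0179 0.0066 0.0506 -0.904 -0.437 0.014   rows>=3.2
CALL
-0.0176 0.0065 0.0496 -0.972 -0.127 -0.057   rows>=3.1
CALL
-0.0043 0.0017 0.0123 -0.24 0.046 -0.023   rows>=0.8
0.0196 -0.0072 -0.0552 0.993 -0.309 0.078   rows>=4.1
CALL
0.016 -0.0059 -0.045 0.855 0.063 0.039   rows>=2.7
```

```bash
cat >> h.py <<'E'
def setcmd(p,Rt): json.dump({"p":list(map(float,p)),"R":np.asarray(Rt).tolist()},open("cmd.json","w"))
E
python3 -c "
from h import *
A=T(-2.85);setcmd([.6662,-.1981,.064],A)
plan([([.6665,-.198,.24],A),tcp_for((-40,80,45),15,SL,ST)])"
```

```text
t 6.33 meas-cmd mm [ 0.3 -0.2  0.9] deg [-0.03 -0.02 -0.02] open 0.221 ff 89.3 F [-1.2  1.1  4.7]
CALL
0 0 0 0.001 0.001 -0.88   rows>=2.8
0.018 -0.0067 -0.0506 0.901 -0.338 -0.803   rows>=3.1
CALL
0.0175 -0.0065 -0.0495 0.942 -0.032 0.057   rows>=3.0
CALL
0.0044 -0.0016 -0.0124 0.226 0.065 0.001   rows>=0.8
```

>>> send_rows(
  moves="0 0 0 0.001 0.001 -0.1 -1;0 0 0 0.001 0.001 -0.3 -1;0 0 0 0.001 0.001 -0.6 -1;0 0 0 0.001 0.001 -0.88 -1;0 0 0 0.001 0.001 -0.88 -1;0.009 -0.0033 -0.025 0.45 -0.17 -0.84 -1;0.018 -0.0067 -0.0506 0.901 -0.338 -0.803 -1;0.018 -0.0067 -0.0506 0.901 -0.338 -0.803 -1;0.018 -0.0067 -0.0506 0.901 -0.338 -0.803 -1",
)

```text
time: 7.45
eef_pos: [0.6047, -0.0105, 0.2211]
tcp_rot: [0.603, 0.796, -0.055, -0.029]
contact_force: [-1.0, -0.8, -3.9]
opening: 0.213
finger_force: 88.6
```

>>> send_rows(
  moves="0.0175 -0.0065 -0.0495 0.942 -0.032 0.057 -1;0.0175 -0.0065 -0.0495 0.942 -0.032 0.057 -1;0.0175 -0.0065 -0.0495 0.942 -0.032 0.057 -1;0.0175 -0.0065 -0.0495 0.942 -0.032 0.057 -1;0.0175 -0.0065 -0.0495 0.942 -0.032 0.057 -1",
)

```text
time: 8.07
eef_pos: [0.5499, 0.1637, 0.2085]
tcp_rot: [0.471, 0.874, -0.106, -0.052]
contact_force: [0.3, -0.8, -3.5]
opening: 0.217
finger_force: 88.6
```

>>> send_rows(
  moves="0.0044 -0.0016 -0.0124 0.226 0.065 0.001 -1;0.0044 -0.0016 -0.0124 0.226 0.065 0.001 -1;0.0044 -0.0016 -0.0124 0.226 0.065 0.001 -1;0.0044 -0.0016 -0.0124 0.226 0.065 0.001 -1;0.0044 -0.0016 -0.0124 0.226 0.065 0.001 -1;0.0044 -0.0016 -0.0124 0.226 0.065 0.001 -1",
)

```text
time: 8.82
eef_pos: [0.5359, 0.2085, 0.2062]
tcp_rot: [0.436, 0.891, -0.117, -0.057]
contact_force: [-0.1, -0.9, -3.7]
opening: 0.221
finger_force: 88.7
```

```bash
python3 - <<'E'
from h import *
plan([],save=False)
t=ctrl.read_camera("top")["image"][:,:,::-1];s=ctrl.read_camera("scene")["image"][:,:,::-1];w=ctrl.read_camera("wrist")["image"][:,:,::-1]
cv2.imwrite("pics/hk1.png",np.vstack([np.hstack([crop(t,80,50,133,100,3),crop(s,300,70,133,100,3)]),np.hstack([cv2.resize(w,(399,300)),crop(t,260,80,133,100,3)])]))
E
```

```text
t 8.82 meas-cmd mm [ 0.2 -0.6  0.3] deg [-0.01 -0.    0.04] open 0.221 ff 88.7 F [-0.1 -0.9 -3.7]
CALL
```

View pics/hk1.png

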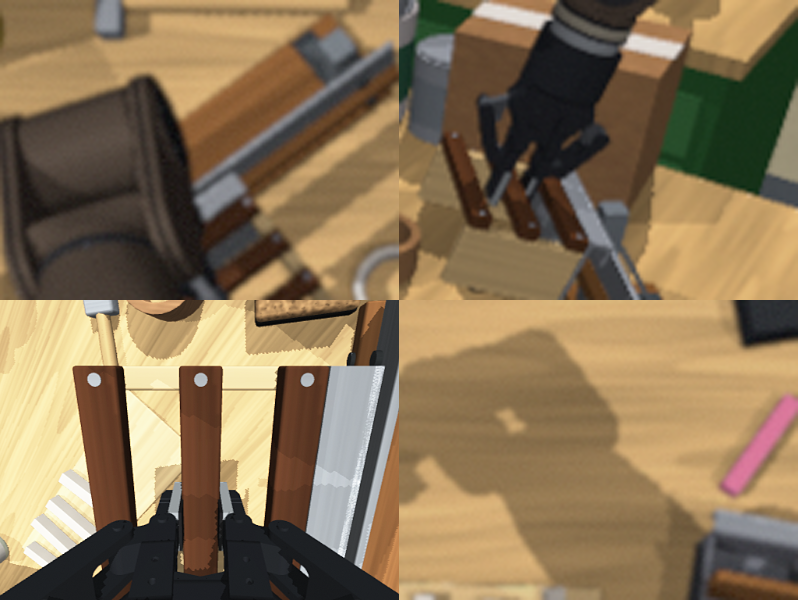

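```bash
python3 - <<'E'
from h import *
r=ctrl.read_camera("wrist");s=ctrl.get_state()
Rt=R.from_quat(s["tcp_rot"]).as_matrix();Oo=Rt@M.T
Sm=s["eef_pos"]-Oo@np.array(ST)
for x in(-58,-38,-10,10,38,58):print(x,proj(r,Sm+Oo@np.array([x,80,7])/1e3).round(1))
i=cv2.GaussianBlur(r["image"][:,:,::-1].copy(),(0,0),.8);h,q,v=cv2.split(cv2.cvtColor(i,cv2.COLOR_BGR2HSV))
m=(v<140)&(q>100)&((h<15)|(h>170))
for row in(92,100,110):
    x=np.flatnonzero(np.diff(m[row].astype(int)));print(row,x)
for col in(120,258,380):print(col,np.flatnonzero(np.diff(m[:200,col].astype(int))))
E
```

```text
-58 [[88.2 81.1]]
-38 [[145.9  81.2]]
-10 [[226.7  81.2]]
10 [[284.4  81.2]]
38 [[365.2  81.2]]
58 [[423.   81.2]]
92 [ 93 118 121 157 229 284 356 421]
100 [ 94 111 129 158 229 248 266 284 355 384 403 420]
110 [ 96 116 125 159 229 252 261 284 354 388 397 418]
120 [ 84  91 110]
258 [  2  84  92 110]
380 [84]
```

```bash
python3 -c "
from h import *
f=lambda a,z,t:tcp_for((a,80,z),t,SL,ST)
plan([f(2.3,35,15),f(2.3,20,15),f(2.3,3,15)])"
```

```text
t 9.03 meas-cmd mm [-0.  -0.2  0.2] deg [-0.   -0.01 -0.01] open 0.211 ff 88.7 F [ 0.6  0.1 -3.3]
CALL
0 0 0 0 0.218 -0.006   rows>=0.7
0 0 0 0 0.237 0.066   rows>=0.2
0 0 0 0 0.259 0.149   rows>=0.3
```

>>> send_rows(
  moves="0 0 0 0 0.218 -0.006 -1;0 0 0 0 0.218 -0.006 -1;0 0 0 0 0.218 -0.006 -1;0 0 0 0 0.218 -0.006 -1;0 0 0 0 0.228 0.03 -1;0 0 0 0 0.237 0.066 -1;0 0 0 0 0.245 0.095 -1;0 0 0 0 0.252 0.12 -1;0 0 0 0 0.259 0.149 -1;0 0 0 0 0.259 0.149 -1;0 0 0 0 0.259 0.149 -1;0 0 0 0 0.259 0.149 -1",
)

```text
time: 10.52
eef_pos: [0.5693, 0.2351, 0.1643]
tcp_rot: [0.435, 0.891, -0.117, -0.057]
contact_force: [-0.2, 0.1, -3.0]
opening: 0.218
finger_force: 89.4
```

```bash
python3 - <<'E'
from h import *
plan([],save=False)
s=ctrl.read_camera("scene")["image"][:,:,::-1];w=ctrl.read_camera("wrist")["image"][:,:,::-1]
cv2.imwrite("pics/hk2.png",np.hstack([crop(s,330,90,80,120,5),crop(w,350,60,80,120,5)]))
f=lambda a,z,t:tcp_for((a,80,z),t,SL,ST)
plan([f(.5,2,10),f(-2,1,5),f(-4.5,1,0),f(-4.5,0,0)])
E
```

```text
t 10.53 meas-cmd mm [ 0.2 -0.   0.5] deg [-0.04 -0.02 -0.01] open 0.218 ff 89.4 F [-0.2  0.1 -3. ]
CALL
t 10.62 meas-cmd mm [ 0.1 -0.1  0.5] deg [-0.03 -0.02 -0.01] open 0.216 ff 89.4 F [-0.   0.2 -3.3]
CALL
-0.0139 0 0 0 -0.003 0.037   rows>=0.5
-0.0278 0 0 0 -0.006 0.075   rows>=0.5
-0.0417 0 0 0 -0.008 0.107   rows>=0.5
-0.0417 0 0 0 -0.007 0.112   rows>=0.0
```

View pics/hk2.png

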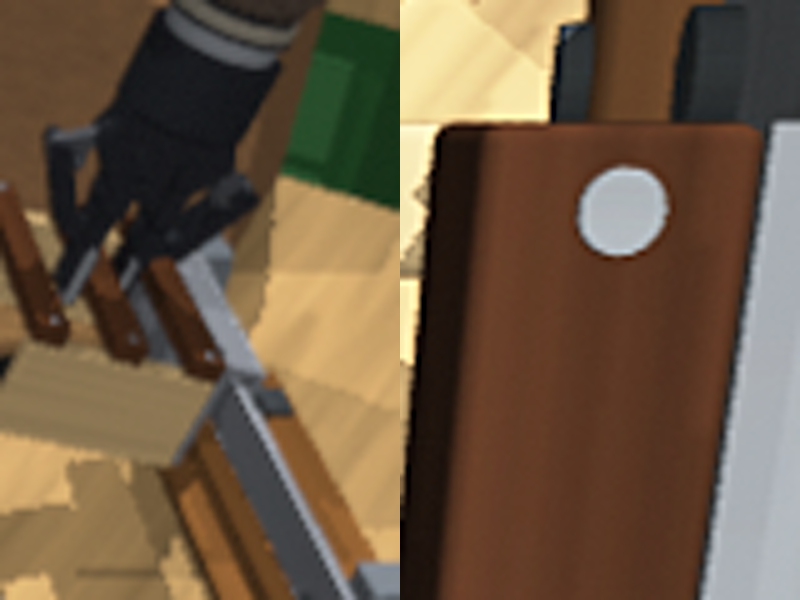

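>>> send_rows(
  moves="-0.007 0 0 0 -0.001 0.018 -1;-0.0139 0 0 0 -0.003 0.037 -1;-0.02 0 0 0 -0.004 0.055 -1;-0.0278 0 0 0 -0.006 0.075 -1;-0.035 0 0 0 -0.007 0.09 -1;-0.0417 0 0 0 -0.008 0.107 -1;-0.0417 0 0 0 -0.008 0.107 -1;-0.0417 0 0 0 -0.008 0.107 -1;-0.0417 0 0 0 -0.007 0.112 -1;-0.0417 0 0 0 -0.007 0.112 -1;-0.0417 0 0 0 -0.007 0.112 -1;-0.0417 0 0 0 -0.007 0.112 -1",
)

```text
time: 12.12
eef_pos: [0.5624, 0.2299, 0.1433]
tcp_rot: [0.439, 0.899, -0.002, -0.001]
contact_force: [-7.3, -4.7, 1.7]
opening: 0.217
finger_force: 90.2
```

```bash
python3 - <<'E'
from h import *
plan([],save=False)
f=lambda a,z,t:tcp_for((a,80,z),t,SL,ST)
p,_=f(-4.5,-2,0);print(p,T(RY)[:,1]); plan([f(-4.5,-2,0)],save=False)
E
```

```text
t 12.12 meas-cmd mm [-1.1 -0.8  0.8] deg [ 0.32  0.02 -0.08] open 0.217 ff 90.2 F [-7.3 -4.7  1.7]
CALL
[0.56337042 0.23076248 0.1405    ] [0.78908408 0.6142852  0.        ]
t 12.12 meas-cmd mm [-1.1 -0.8  0.8] deg [ 0.32  0.02 -0.08] open 0.217 ff 90.2 F [-7.3 -4.7  1.7]
CALL
0 0 0 0 0 0.01   rows>=0.0
```

>>> send_rows(
  moves="0 0 0 0 -0.007 0 -1;0 0 0 0 -0.007 0 -1;0 0 0 0 -0.007 0 -1;0 0 0 0 -0.007 0 0;0 0 0 0 -0.007 0 0;0 0 0 0 -0.007 0 0;0 0 0 0 -0.007 0 0;0 0 0 0 -0.007 -0.1 0;0 0 0 0 -0.007 -0.3 0;0 0 0 0 -0.007 -0.6 0;0 0 0 0 -0.007 -0.75 0;0 0 0 0 -0.007 -0.75 0",
)

```text
time: 13.62
eef_pos: [0.564, 0.2302, 0.2984]
tcp_rot: [0.439, 0.898, 0.003, 0.004]
contact_force: [-0.2, -0.5, -0.4]
opening: 0.499
finger_force: 0.0
```

```bash
python3 - <<'E'
from h import *
f=lambda a,z,t:tcp_for((a,80,z),t,SL,ST)
p,A=f(-4.5,0,0);setcmd(p-.0014*A[:,1]+[0,0,.15],A)
plan([([.50,-.13,.31],T(20))])
E
```

```text
t 13.62 meas-cmd mm [1.8 0.2 5.9] deg [-0.51 -0.22  0.  ] open 0.499 ff 0.0 F [-0.2 -0.5 -0.4]
CALL
0 0 0.0348 -0.86 -0.946 -0.061   rows>=4.1
CALL
0 0 0.0149 -0.448 -0.315 -0.027   rows>=1.8
```

```bash
cat >> h.py <<'E'
def slats(r,z,x0,x1,y0,y1,amin=4000,s=2000):
    i=rect(r,z,x0,x1,y0,y1,s);h,q,v=cv2.split(cv2.cvtColor(cv2.GaussianBlur(i,(0,0),1.5),cv2.COLOR_BGR2HSV));m=(v<130)&(q>100)&((h<15)|(h>170))
    for b in blobs(m,x1,y1,s,amin):print("slat",np.round(b[:3],4),np.array(b[3])*1000/s)
    return i
E
python3 - <<'E'
from h import *
i=slats(ctrl.read_camera("wrist"),.154,.43,.71,.10,.38)
cv2.imwrite("pics/hung.png",i)
E
```

```text
slat [  0.5254   0.2014 128.0888] [ 20.81443787 157.53881836]
slat [  0.5631   0.2301 128.0115] [ 19.91452789 159.00831604]
slat [  0.5889   0.2739 125.9542] [ 24.60596085 196.17546082]
```

View pics/hung.png

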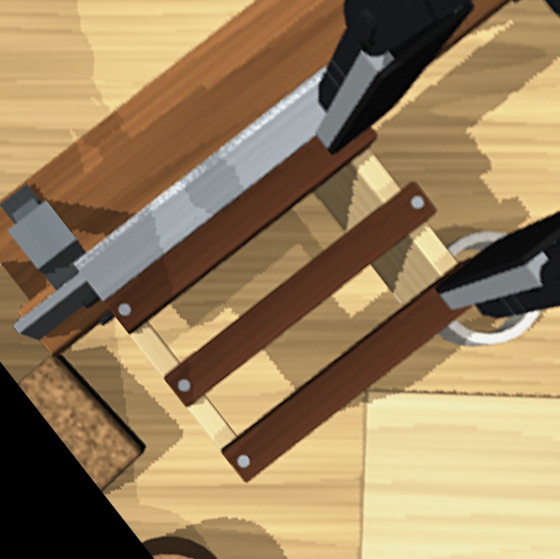

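>>> send_rows(
  moves="0 0 0.0348 -0.86 -0.946 -0.061 0;0 0 0.0348 -0.86 -0.946 -0.061 0;0 0 0.0348 -0.86 -0.946 -0.061 0;0 0 0.0348 -0.86 -0.946 -0.061 0;0 0 0.0348 -0.86 -0.946 -0.061 0;0 0 0.0348 -0.86 -0.946 -0.061 0",
)

```text
time: 14.42
eef_pos: [0.5181, -0.0222, 0.3032]
tcp_rot: [0.535, 0.845, -0.0, -0.002]
contact_force: [0.4, 0.7, -0.2]
opening: 0.497
finger_force: 0.0
```

>>> send_rows(
  moves="0 0 0.0149 -0.448 -0.315 -0.027 0;0 0 0.0149 -0.448 -0.315 -0.027 0;0 0 0.0149 -0.448 -0.315 -0.027 0;0 0 0.0149 -0.448 -0.315 -0.027 0;0 0 0.0149 -0.448 -0.315 -0.027 0;0 0 0.0149 -0.448 -0.315 -0.027 0",
)

```text
time: 15.18
eef_pos: [0.5004, -0.129, 0.31]
tcp_rot: [0.573, 0.82, 0.0, -0.0]
contact_force: [-0.0, -0.1, 0.0]
opening: 0.502
finger_force: 0.0
```

```bash
python3 - <<'E'
from h import *
plan([],save=False)
r=ctrl.read_camera("wrist");i=rect(r,.026,.30,.60,-.36,.04,1600);cv2.imwrite("pics/bars.png",i)
h,q,v=cv2.split(cv2.cvtColor(cv2.GaussianBlur(i,(0,0),1),cv2.COLOR_BGR2HSV))
m=(q<50)&(v>150)
for b in blobs(m,.60,.04,1600,amin=2000):print("bar",np.round(b[:3],4),np.array(b[3])/1.6)
i=slats(ctrl.read_camera("top"),.154,.4,.75,.05,.4,300,1000)
E
```

```text
t 15.18 meas-cmd mm [ 0.3  1.  -0.1] deg [-0.    0.03 -0.11] open 0.502 ff 0.0 F [-0.  -0.1  0. ]
CALL
bar [ 4.228000e-01 -1.711000e-01  1.764033e+02] [ 19.87862706 118.75491142]
bar [ 0.4272 -0.0354  3.9679] [ 18.89246702 118.89783859]
bar [ 0.43   -0.1053  0.    ] [ 19.375 118.75 ]
bar [ 0.437  -0.2393  5.1078] [ 20.37964344 119.28004265]
slat [  0.5272   0.1989 128.5812] [ 20.80793762 156.96862793]
slat [  0.566    0.2277 128.3333] [ 21.81769943 157.10202026]
slat [  0.6415   0.2067 128.0115] [ 22.35968781 361.57675171]
slat [  0.6759   0.2398 120.4655] [ 42.79249954 255.79168701]
```

View pics/bars.png

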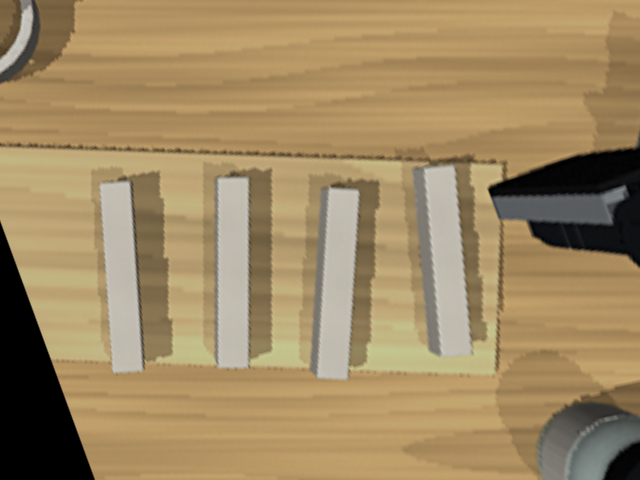

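```bash
cat >> h.py <<'E'
def job(bx,by,ax,sx,sy,layer,off=0):
    a=np.radians(ax);ty=ax+90 if ax<90 else ax-90
    S=np.array([.5632,.2300]);O2=O(38)[:2,:2];q=S+O2@np.array([sx,sy])/1e3
    pl=128 if layer==1 else 38;zz=.172 if layer==1 else .192
    d=pl-ty;oa=np.array([np.cos(a),np.sin(a)])*(1 if ax<90 else -1)*off
    da=np.radians(d);q=q+np.array([[np.cos(da),-np.sin(da)],[np.sin(da),np.cos(da)]])@oa;p=np.array([bx,by])+oa
    c=lambda v,z:np.r_[v,z]
    plan([(c(p,.09),T(ty)),(c(p,.0225),T(ty))]);print("-- grip");
    plan([(c(p,.1),T(ty)),(c(p,.24),T(ty)),(c(q,zz+.06),T(pl)),(c(q,zz),T(pl))]);print("-- open");plan([(c(q,zz+.05),T(pl)),(c(q,.3),T(pl))])
E
python3 -c "
from h import *
job(.437,-.2393,5.1,0,-40,1)"
```

```text
t 15.28 meas-cmd mm [0.2 0.6 0. ] deg [-0.    0.02 -0.08] open 0.500 ff 0.0 F [ 0.1  0.4 -0.9]
CALL
0 0 -0.1877 -0.365 -0.435 0.99   rows>=6.3
CALL
0 0 -0.0209 0.029 -0.056 0.11   rows>=0.7
0 0 -0.0209 0.029 -0.056 0.448   rows>=1.1
-- grip
t 15.28 meas-cmd mm [ 63.2 109.9 287.6] deg [-1.000e-02  1.000e-02  7.502e+01] open 0.500 ff 0.0 F [ 0.1  0.4 -0.9]
CALL
0 0 0 0 0 -0.388   rows>=1.2
0 0 0 0 0 -0.983   rows>=1.9
CALL
0 0 0 0 0 -0.105   rows>=0.3
0 0 -0.0411 -0.426 0.951 -0.087   rows>=3.3
CALL
0 0 -0.0503 -0.799 0.991 0.022   rows>=4.1
0 0 -0.0503 -0.799 0.991 0.322   rows>=1.0
-- open
t 15.28 meas-cmd mm [ -87.5 -327.9  138. ] deg [-2.0000e-02  1.0000e-02  1.0792e+02] open 0.500 ff 0.0 F [ 0.1  0.4 -0.9]
CALL
0 0 0 0 0 -0.25   rows>=0.8
0 0 0 0 0 -0.64   rows>=1.2
```

>>> send_rows(
  moves="0 0 -0.1877 -0.365 -0.435 0.99 0;0 0 -0.1877 -0.365 -0.435 0.99 0;0 0 -0.1877 -0.365 -0.435 0.99 0;0 0 -0.1877 -0.365 -0.435 0.99 0;0 0 -0.1877 -0.365 -0.435 0.99 0;0 0 -0.1877 -0.365 -0.435 0.99 0;0 0 -0.1877 -0.365 -0.435 0.99 0;0 0 -0.1877 -0.365 -0.435 0.99 0",
  newtons=40,
)

```text
time: 16.27
eef_pos: [0.4435, -0.2284, 0.1122]
tcp_rot: [0.021, 1.0, 0.0, 0.0]
contact_force: [0.3, 0.3, -0.3]
opening: 0.501
finger_force: 0.0
```

>>> send_rows(
  moves="0 0 -0.0209 0.029 -0.056 0.11 0;0 0 -0.0209 0.029 -0.056 0.11 0;0 0 -0.0209 0.029 -0.056 0.11 0;0 0 -0.0209 0.029 -0.056 0.11 0;0 0 -0.0209 0.029 -0.056 0.28 0;0 0 -0.0209 0.029 -0.056 0.4 0;0 0 -0.0209 0.029 -0.056 0.448 0;0 0 -0.0209 0.029 -0.056 0.448 0;0 0 -0.0209 0.029 -0.056 0.448 0;0 0 -0.0209 0.029 -0.056 0.448 0;0 0 -0.0209 0.029 -0.056 0.448 0",
)

```text
time: 17.65
eef_pos: [0.4374, -0.2397, 0.0232]
tcp_rot: [-0.044, 0.999, -0.0, 0.0]
contact_force: [-0.4, 0.2, 0.5]
opening: 0.502
finger_force: 0.0
```

>>> send_rows(
  moves="0 0 0 0 0 0 -1;0 0 0 0 0 0 -1;0 0 0 0 0 0 -1;0 0 0 0 0 0 -1;0 0 0 0 0 0 -1",
)

```text
time: 18.27
eef_pos: [0.4374, -0.2397, 0.0229]
tcp_rot: [-0.044, 0.999, -0.0, 0.0]
contact_force: [-0.1, -0.6, 3.6]
opening: 0.224
finger_force: 40.1
```

>>> send_rows(
  moves="0 0 0 0 0 -0.1 -1;0 0 0 0 0 -0.388 -1;0 0 0 0 0 -0.7 -1;0 0 0 0 0 -0.983 -1;0 0 0 0 0 -0.983 -1;0 0 0 0 0 -0.983 -1",
)

```text
time: 19.02
eef_pos: [0.4364, -0.2389, 0.2178]
tcp_rot: [-0.044, 0.999, 0.001, -0.001]
contact_force: [0.4, -0.7, -1.8]
opening: 0.223
finger_force: 39.6
```

>>> send_rows(
  moves="0 0 0 0 0 -0.105 -1;0 0 -0.0411 -0.426 0.951 -0.087 -1;0 0 -0.0411 -0.426 0.951 -0.087 -1;0 0 -0.0411 -0.426 0.951 -0.087 -1;0 0 -0.0411 -0.426 0.951 -0.087 -1;0 0 -0.0411 -0.426 0.951 -0.087 -1;0 0 -0.0411 -0.426 0.951 -0.087 -1",
)

```text
time: 19.9
eef_pos: [0.5041, -0.0429, 0.2347]
tcp_rot: [-0.173, 0.985, 0.001, -0.002]
contact_force: [-0.2, -0.7, -0.4]
opening: 0.22
finger_force: 39.7
```

>>> send_rows(
  moves="0 0 -0.0503 -0.799 0.991 0.022 -1;0 0 -0.0503 -0.799 0.991 0.022 -1;0 0 -0.0503 -0.799 0.991 0.022 -1;0 0 -0.0503 -0.799 0.991 0.022 -1;0 0 -0.0503 -0.799 0.991 0.022 -1;0 0 -0.0503 -0.799 0.991 0.022 -1;0 0 -0.0503 -0.799 0.991 0.022 -1;0 0 -0.0503 -0.799 0.991 0.022 -1;0 0 -0.0503 -0.799 0.991 0.12 -1;0 0 -0.0503 -0.799 0.991 0.22 -1;0 0 -0.0503 -0.799 0.991 0.28 -1;0 0 -0.0503 -0.799 0.991 0.322 -1",
)

```text
time: 21.4
eef_pos: [0.5872, 0.1982, 0.1708]
tcp_rot: [-0.326, 0.945, 0.0, -0.001]
contact_force: [-13.2, -4.2, 37.3]
opening: 0.219
finger_force: 45.4
```

>>> send_rows(
  moves="0 0 0 0 0 0 -1;0 0 0 0 0 0 -1;0 0 0 0 0 0 -1;0 0 0 0 0 0 -1",
)

```text
time: 21.9
eef_pos: [0.5879, 0.1983, 0.1724]
tcp_rot: [-0.326, 0.945, 0.0, 0.0]
contact_force: [1.0, 0.1, -1.0]
opening: 0.226
finger_force: 39.7
```

```bash
python3 - <<'E'
from h import *
s=ctrl.get_state();print(s["time"],s["eef_pos"],s["contact_force"],s["opening"])
w=ctrl.read_camera("wrist")["image"][:,:,::-1];t=ctrl.read_camera("scene")["image"][:,:,::-1]
cv2.imwrite("pics/pl1.png",np.hstack([cv2.resize(w,(400,300)),crop(t,300,90,133,100,3)]))
E
```

```text
21.9 [0.58791391 0.19834656 0.17238807] [ 1.02815082  0.14845674 -0.98049019] 0.2261158946094352
```

View pics/pl1.png

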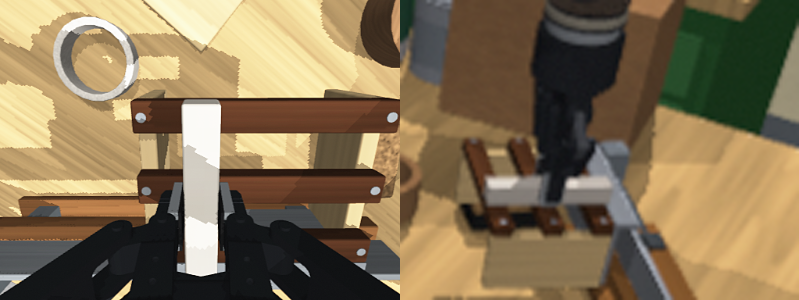

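```bash
python3 -c "
from h import *
setcmd([.5878,.1985,.30],T(128))
job(.4228,-.1711,176.4,0,40,1)"
```

```text
t 22.0 meas-cmd mm [ 1.000e-01 -2.000e-01 -1.277e+02] deg [-0.   -0.02 -0.01] open 0.224 ff 39.7 F [-0.2  0.8 -0.7]
CALL
0 0 0.0636 0.983 -0.522 0.577   rows>=4.0
CALL
0 0 0.052 0.576 -0.706 0.473   rows>=3.3
0 0 0.052 0.576 -0.706 0.81   rows>=1.1
-- grip
t 22.0 meas-cmd mm [165.2 369.5 149.7] deg [-1.000e-02 -2.000e-02 -4.162e+01] open 0.224 ff 39.7 F [-0.2  0.8 -0.7]
CALL
0 0 0 0 0 -0.387   rows>=1.2
0 0 0 0 0 -0.982   rows>=1.9
CALL
0 0 0 0 0 -0.105   rows>=0.3
0 0 -0.052 -0.199 0.988 -0.087   rows>=3.2
CALL
0 0 -0.0572 -0.556 0.959 0.02   rows>=3.5
CALL
0 0 -0.0064 -0.095 0.078 0.002   rows>=0.4
0 0 -0.0064 -0.095 0.078 0.302   rows>=1.0
-- open
t 22.0 meas-cmd mm [ 49.3 -63.1   0.3] deg [-0.   -0.02 -0.01] open 0.224 ff 39.7 F [-0.2  0.8 -0.7]
CALL
0 0 0 0 0 -0.25   rows>=0.8
0 0 0 0 0 -0.64   rows>=1.2
```

>>> send_rows(
  moves="0 0 0 0 0 0.005 -1;0 0 0 0 0 0.005 -1;0 0 0 0 0 0.005 0;0 0 0 0 0 0.005 0;0 0 0 0 0 0.005 0;0 0 0 0 0 -0.1 0;0 0 0 0 0 -0.3 0;0 0 0 0 0 -0.64 0;0 0 0 0 0 -0.64 0;0 0 0 0 0 -0.64 0;0 0 0 0 0 -0.64 0",
)

```text
time: 23.38
eef_pos: [0.587, 0.1981, 0.2985]
tcp_rot: [-0.326, 0.946, 0.0, -0.002]
contact_force: [0.0, 1.0, -0.9]
opening: 0.502
finger_force: 0.0
```

>>> send_rows(
  moves="0 0 0.0636 0.983 -0.522 0.577 0;0 0 0.0636 0.983 -0.522 0.577 0;0 0 0.0636 0.983 -0.522 0.577 0;0 0 0.0636 0.983 -0.522 0.577 0;0 0 0.0636 0.983 -0.522 0.577 0",
)

```text
time: 24.0
eef_pos: [0.493, -0.0069, 0.1798]
tcp_rot: [-0.129, 0.992, 0.002, -0.005]
contact_force: [-0.1, 0.8, -0.1]
opening: 0.507
finger_force: 0.0
```

>>> send_rows(
  moves="0 0 0.052 0.576 -0.706 0.473 0;0 0 0.052 0.576 -0.706 0.473 0;0 0 0.052 0.576 -0.706 0.473 0;0 0 0.052 0.576 -0.706 0.473 0;0 0 0.052 0.576 -0.706 0.473 0;0 0 0.052 0.576 -0.706 0.473 0;0 0 0.052 0.576 -0.706 0.473 0;0 0 0.052 0.576 -0.706 0.6 0;0 0 0.052 0.576 -0.706 0.72 0;0 0 0.052 0.576 -0.706 0.78 0;0 0 0.052 0.576 -0.706 0.81 0;0 0 0.052 0.576 -0.706 0.81 0",
)

```text
time: 25.5
eef_pos: [0.4231, -0.1713, 0.023]
tcp_rot: [0.031, 1.0, 0.0, 0.0]
contact_force: [0.3, 0.1, 0.0]
opening: 0.501
finger_force: 0.0
```

>>> send_rows(
  moves="0 0 0 0 0 0 0;0 0 0 0 0 0 0;0 0 0 0 0 0 0;0 0 0 0 0 0 -1;0 0 0 0 0 0 -1;0 0 0 0 0 0 -1;0 0 0 0 0 0 -1;0 0 0 0 0 0 -1",
)

```text
time: 26.5
eef_pos: [0.4231, -0.1715, 0.0231]
tcp_rot: [0.032, 1.0, -0.0, 0.0]
contact_force: [-0.8, -0.4, 3.2]
opening: 0.224
finger_force: 39.9
```

>>> send_rows(
  moves="0 0 0 0 0 -0.1 -1;0 0 0 0 0 -0.387 -1;0 0 0 0 0 -0.7 -1;0 0 0 0 0 -0.982 -1;0 0 0 0 0 -0.982 -1;0 0 0 0 0 -0.982 -1",
)

```text
time: 27.25
eef_pos: [0.4221, -0.1709, 0.218]
tcp_rot: [0.031, 1.0, 0.001, -0.001]
contact_force: [-0.7, 0.3, -0.6]
opening: 0.224
finger_force: 39.5
```

>>> send_rows(
  moves="0 0 0 0 0 -0.105 -1;0 0 -0.052 -0.199 0.988 -0.087 -1;0 0 -0.052 -0.199 0.988 -0.087 -1;0 0 -0.052 -0.199 0.988 -0.087 -1;0 0 -0.052 -0.199 0.988 -0.087 -1;0 0 -0.052 -0.199 0.988 -0.087 -1",
)

```text
time: 28.0
eef_pos: [0.4739, 0.024, 0.2342]
tcp_rot: [-0.133, 0.991, 0.001, -0.002]
contact_force: [1.1, -0.5, -0.6]
opening: 0.221
finger_force: 39.6
```

>>> send_rows(
  moves="0 0 -0.0572 -0.556 0.959 0.02 -1;0 0 -0.0572 -0.556 0.959 0.02 -1;0 0 -0.0572 -0.556 0.959 0.02 -1;0 0 -0.0572 -0.556 0.959 0.02 -1;0 0 -0.0572 -0.556 0.959 0.02 -1;0 0 -0.0572 -0.556 0.959 0.02 -1",
)

```text
time: 28.75
eef_pos: [0.5323, 0.2356, 0.2317]
tcp_rot: [-0.306, 0.952, -0.0, -0.001]
contact_force: [0.4, -0.4, -1.5]
opening: 0.224
finger_force: 39.6
```

>>> send_rows(
  moves="0 0 -0.0064 -0.095 0.078 0.002 -1;0 0 -0.0064 -0.095 0.078 0.002 -1;0 0 -0.0064 -0.095 0.078 0.002 -1;0 0 -0.0064 -0.095 0.078 0.1 -1;0 0 -0.0064 -0.095 0.078 0.18 -1;0 0 -0.0064 -0.095 0.078 0.23 -1;0 0 -0.0064 -0.095 0.078 0.26 -1;0 0 -0.0064 -0.095 0.078 0.28 -1;0 0 -0.0064 -0.095 0.078 0.29 -1;0 0 -0.0064 -0.095 0.078 0.297 -1;0 0 -0.0064 -0.095 0.078 0.302 -1;0 0 -0.0064 -0.095 0.078 0.302 -1",
)

```text
time: 30.25
eef_pos: [0.5387, 0.2613, 0.1724]
tcp_rot: [-0.326, 0.945, 0.0, 0.0]
contact_force: [0.3, 0.1, -1.0]
opening: 0.223
finger_force: 39.6
```

>>> send_rows(
  moves="0 0 0 0 0 0.005 -1;0 0 0 0 0 0.005 -1;0 0 0 0 0 0.005 0;0 0 0 0 0 0.005 0;0 0 0 0 0 0.005 0;0 0 0 0 0 -0.1 0;0 0 0 0 0 -0.3 0;0 0 0 0 0 -0.64 0;0 0 0 0 0 -0.64 0;0 0 0 0 0 -0.64 0;0 0 0 0 0 -0.64 0;0 0 0 0 0 -0.64 0",
)

```text
time: 31.75
eef_pos: [0.5379, 0.261, 0.298]
tcp_rot: [-0.326, 0.946, 0.0, -0.002]
contact_force: [-0.1, -0.2, -0.1]
opening: 0.501
finger_force: 0.0
```

```bash
python3 - <<'E'
from h import *
setcmd([.5386,.2615,.30],T(128))
plan([],save=False)
def bars(r,z,x0,x1,y0,y1,s=2000):
    i=rect(r,z,x0,x1,y0,y1,s);h,q,v=cv2.split(cv2.cvtColor(cv2.GaussianBlur(i,(0,0),1),cv2.COLOR_BGR2HSV))
    for b in blobs((q<50)&(v>110),x1,y1,s,1500):
        d=O(-38)[:2,:2]@(np.array(b[:2])-[.5632,.2300])*1e3;print("bar",np.round(b[:3],4),np.array(b[3])*1000/s,"in shelf",d.round(1))
    return i
i=bars(ctrl.read_camera("wrist"),.174,.43,.71,.10,.38);cv2.imwrite("pics/l1.png",i)
job(.43,-.1053,0,40,0,2)
E
```

```text
t 31.75 meas-cmd mm [-0.7 -0.5 -2. ] deg [-0.09  0.19 -0.  ] open 0.501 ff 0.0 F [-0.1 -0.2 -0.1]
CALL
bar [0.5475 0.1233 0.    ] [45.5 54. ] in shelf [-78.1 -74.5]
bar [ 0.5419  0.2664 37.7857] [ 76.99726868 130.03666687] in shelf [ 5.6 41.8]
bar [  0.6255   0.1998 173.7554] [103.4871521  181.35668945] in shelf [ 30.5 -62.1]
t 31.8 meas-cmd mm [-0.5 -0.4 -1.6] deg [-0.08  0.16 -0.  ] open 0.499 ff 0.0 F [ 0.9  0.1 -0.2]
CALL
0 0 0.0633 0.934 -0.667 0.63   rows>=4.2
CALL
0 0 0.0423 0.402 -0.651 0.42   rows>=2.8
0 0 0.0423 0.402 -0.651 0.757   rows>=1.1
-- grip
t 31.8 meas-cmd mm [108.  366.4 275.8] deg [-2.000e-02  1.800e-01 -3.802e+01] open 0.499 ff 0.0 F [ 0.9  0.1 -0.2]
CALL
0 0 0 0.001 0 -0.387   rows>=1.2
0 0 0 0.001 0 -0.982   rows>=1.9
CALL
0 0 0 0 0 -0.105   rows>=0.3
0 0 0.0794 -0.453 0.99 -0.138   rows>=3.5
CALL
0 0 0.065 0.062 0.889 -0.027   rows>=2.9
0 0 0.065 0.062 0.889 0.273   rows>=1.0
-- open
t 31.8 meas-cmd mm [-56.7   6.4 106.4] deg [ 7.0e-02  1.9e-01 -9.0e+01] open 0.499 ff 0.0 F [ 0.9  0.1 -0.2]
CALL
0 0 0 0 0 -0.25   rows>=0.8
0 0 0 0 0 -0.54   rows>=0.9
```

View pics/l1.png

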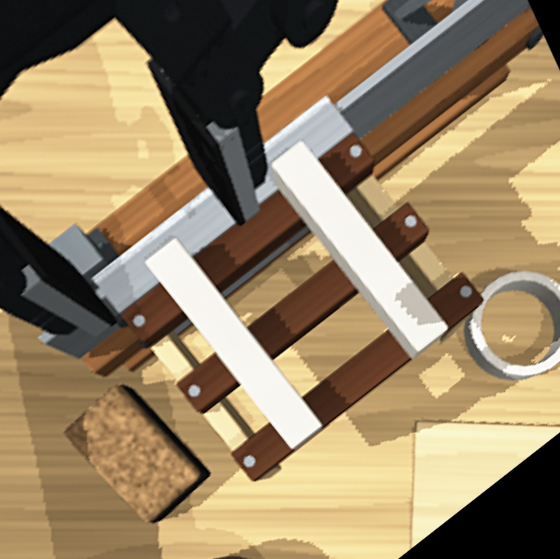

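>>> send_rows(
  moves="0 0 0.0633 0.934 -0.667 0.63 0;0 0 0.0633 0.934 -0.667 0.63 0;0 0 0.0633 0.934 -0.667 0.63 0;0 0 0.0633 0.934 -0.667 0.63 0;0 0 0.0633 0.934 -0.667 0.63 0;0 0 0.0633 0.934 -0.667 0.63 0",
)

```text
time: 32.55
eef_pos: [0.4735, 0.0409, 0.1739]
tcp_rot: [-0.132, 0.991, 0.0, -0.0]
contact_force: [0.1, 0.3, 0.2]
opening: 0.498
finger_force: 0.0
```

>>> send_rows(
  moves="0 0 0.0423 0.402 -0.651 0.42 0;0 0 0.0423 0.402 -0.651 0.42 0;0 0 0.0423 0.402 -0.651 0.42 0;0 0 0.0423 0.402 -0.651 0.42 0;0 0 0.0423 0.402 -0.651 0.42 0;0 0 0.0423 0.402 -0.651 0.42 0;0 0 0.0423 0.402 -0.651 0.42 0;0 0 0.0423 0.402 -0.651 0.56 0;0 0 0.0423 0.402 -0.651 0.67 0;0 0 0.0423 0.402 -0.651 0.73 0;0 0 0.0423 0.402 -0.651 0.757 0;0 0 0.0423 0.402 -0.651 0.757 0",
)

```text
time: 34.05
eef_pos: [0.4305, -0.1056, 0.023]
tcp_rot: [-0.0, 1.0, 0.0, 0.0]
contact_force: [0.0, -0.6, -0.3]
opening: 0.498
finger_force: 0.0
```

>>> send_rows(
  moves="0 0 0 0 0 0 0;0 0 0 0 0 0 0;0 0 0 0 0 0 0;0 0 0 0 0 0 -1;0 0 0 0 0 0 -1;0 0 0 0 0 0 -1;0 0 0 0 0 0 -1;0 0 0 0 0 0 -1",
)

```text
time: 35.05
eef_pos: [0.4305, -0.1058, 0.0231]
tcp_rot: [0.0, 1.0, -0.0, 0.0]
contact_force: [-0.0, -0.5, 3.8]
opening: 0.225
finger_force: 40.0
```

>>> send_rows(
  moves="0 0 0 0 0 -0.1 -1;0 0 0 0 0 -0.387 -1;0 0 0 0 0 -0.7 -1;0 0 0 0 0 -0.982 -1;0 0 0 0 0 -0.982 -1;0 0 0 0 0 -0.982 -1",
)

```text
time: 35.8
eef_pos: [0.4294, -0.1052, 0.218]
tcp_rot: [0.0, 1.0, 0.001, -0.001]
contact_force: [-1.1, 0.0, -1.3]
opening: 0.223
finger_force: 39.5
```

>>> send_rows(
  moves="0 0 0 0 0 -0.105 -1;0 0 0.0794 -0.453 0.99 -0.138 -1;0 0 0.0794 -0.453 0.99 -0.138 -1;0 0 0.0794 -0.453 0.99 -0.138 -1;0 0 0.0794 -0.453 0.99 -0.138 -1;0 0 0.0794 -0.453 0.99 -0.138 -1;0 0 0.0794 -0.453 0.99 -0.138 -1",
)

```text
time: 36.67
eef_pos: [0.5196, 0.0924, 0.244]
tcp_rot: [0.247, 0.969, -0.001, -0.003]
contact_force: [-1.1, 0.2, -0.4]
opening: 0.22
finger_force: 39.6
```

>>> send_rows(
  moves="0 0 0.065 0.062 0.889 -0.027 -1;0 0 0.065 0.062 0.889 -0.027 -1;0 0 0.065 0.062 0.889 -0.027 -1;0 0 0.065 0.062 0.889 -0.027 -1;0 0 0.065 0.062 0.889 -0.027 -1;0 0 0.065 0.062 0.889 -0.027 -1;0 0 0.065 0.062 0.889 0.07 -1;0 0 0.065 0.062 0.889 0.15 -1;0 0 0.065 0.062 0.889 0.2 -1;0 0 0.065 0.062 0.889 0.23 -1;0 0 0.065 0.062 0.889 0.25 -1;0 0 0.065 0.062 0.889 0.26 -1",
)

```text
time: 38.17
eef_pos: [0.5952, 0.2545, 0.195]
tcp_rot: [0.438, 0.899, 0.0, 0.0]
contact_force: [-0.0, -0.2, 0.2]
opening: 0.222
finger_force: 39.8
```

>>> send_rows(
  moves="0 0 0 0 0 0.007 -1;0 0 0 0 0 0.013 -1;0 0 0 0 0 0.013 -1;0 0 0 0 0 0.013 -1",
)

```text
time: 38.67
eef_pos: [0.5951, 0.2544, 0.1924]
tcp_rot: [0.438, 0.899, 0.0, 0.0]
contact_force: [-0.1, -0.3, -0.3]
opening: 0.22
finger_force: 39.8
```

>>> send_rows(
  moves="0 0 0 0 0 0.005 -1;0 0 0 0 0 0.005 -1;0 0 0 0 0 0.005 0;0 0 0 0 0 0.005 0;0 0 0 0 0 0.005 0;0 0 0 0 0 -0.1 0;0 0 0 0 0 -0.3 0;0 0 0 0 0 -0.54 0;0 0 0 0 0 -0.54 0;0 0 0 0 0 -0.54 0;0 0 0 0 0 -0.54 0;0 0 0 0 0 -0.54 0",
)

```text
time: 40.17
eef_pos: [0.5945, 0.2542, 0.2986]
tcp_rot: [0.438, 0.899, -0.001, -0.001]
contact_force: [-0.6, -0.7, -0.1]
opening: 0.5
finger_force: 0.0
```

```bash
python3 - <<'E'
from h import *
setcmd([.5947,.2546,.30],T(38))
job(.4272,-.0354,4.0,-40,0,2,off=.012)
E
```

```text
t 40.17 meas-cmd mm [-0.2 -0.4 -1.4] deg [ 0.14  0.08 -0.  ] open 0.500 ff 0.0 F [-0.6 -0.7 -0.1]
CALL
0 0 -0.1011 -0.429 -0.977 0.682   rows>=4.1
CALL
0 0 -0.0545 0.126 -0.561 0.368   rows>=2.2
0 0 -0.0545 0.126 -0.561 0.705   rows>=1.1
-- grip
t 40.17 meas-cmd mm [155.4 288.8 276. ] deg [ 0.1   0.14 56.01] open 0.500 ff 0.0 F [-0.6 -0.7 -0.1]
CALL
0 0 0 0 0 -0.387   rows>=1.2
0 0 0 0 0 -0.982   rows>=1.9
CALL
0 0 0 0 0 -0.105   rows>=0.3
0 0 0.1323 -0.492 0.948 -0.156   rows>=4.4
CALL
0 0 0.0233 0.064 0.177 -0.009   rows>=0.8
0 0 0.0233 0.064 0.177 0.291   rows>=1.0
-- open
t 40.17 meas-cmd mm [ 55.4  58.3 106.6] deg [ 0.14  0.08 -0.  ] open 0.500 ff 0.0 F [-0.6 -0.7 -0.1]
CALL
0 0 0 0 0 -0.25   rows>=0.8
0 0 0 0 0 -0.54   rows>=0.9
```

>>> send_rows(
  moves="0 0 -0.1011 -0.429 -0.977 0.682 0;0 0 -0.1011 -0.429 -0.977 0.682 0;0 0 -0.1011 -0.429 -0.977 0.682 0;0 0 -0.1011 -0.429 -0.977 0.682 0;0 0 -0.1011 -0.429 -0.977 0.682 0;0 0 -0.1011 -0.429 -0.977 0.682 0",
)

```text
time: 40.92
eef_pos: [0.4943, 0.0664, 0.164]
tcp_rot: [0.136, 0.991, 0.0, 0.0]
contact_force: [0.1, 0.4, -0.4]
opening: 0.503
finger_force: 0.0
```

>>> send_rows(
  moves="0 0 -0.0545 0.126 -0.561 0.368 0;0 0 -0.0545 0.126 -0.561 0.368 0;0 0 -0.0545 0.126 -0.561 0.368 0;0 0 -0.0545 0.126 -0.561 0.368 0;0 0 -0.0545 0.126 -0.561 0.368 0;0 0 -0.0545 0.126 -0.561 0.368 0;0 0 -0.0545 0.126 -0.561 0.368 0;0 0 -0.0545 0.126 -0.561 0.5 0;0 0 -0.0545 0.126 -0.561 0.61 0;0 0 -0.0545 0.126 -0.561 0.67 0;0 0 -0.0545 0.126 -0.561 0.705 0;0 0 -0.0545 0.126 -0.561 0.705 0",
)

```text
time: 42.42
eef_pos: [0.4395, -0.0347, 0.0228]
tcp_rot: [-0.035, 0.999, 0.0, -0.0]
contact_force: [-0.1, -0.2, -0.0]
opening: 0.499
finger_force: 0.0
```

>>> send_rows(
  moves="0 0 0 0 0 0 0;0 0 0 0 0 0 0;0 0 0 0 0 0 0;0 0 0 0 0 0 -1;0 0 0 0 0 0 -1;0 0 0 0 0 0 -1;0 0 0 0 0 0 -1;0 0 0 0 0 0 -1",
)

```text
time: 43.42
eef_pos: [0.4398, -0.0349, 0.0231]
tcp_rot: [-0.035, 0.999, -0.0, 0.0]
contact_force: [-0.8, 0.5, 3.1]
opening: 0.229
finger_force: 39.6
```

>>> send_rows(
  moves="0 0 0 0 0 -0.1 -1;0 0 0 0 0 -0.387 -1;0 0 0 0 0 -0.7 -1;0 0 0 0 0 -0.982 -1;0 0 0 0 0 -0.982 -1;0 0 0 0 0 -0.982 -1",
)

```text
time: 44.18
eef_pos: [0.4386, -0.0345, 0.2179]
tcp_rot: [-0.035, 0.999, 0.001, -0.001]
contact_force: [-0.2, -0.1, -0.4]
opening: 0.224
finger_force: 39.2
```

>>> send_rows(
  moves="0 0 0 0 0 -0.105 -1;0 0 0.1323 -0.492 0.948 -0.156 -1;0 0 0.1323 -0.492 0.948 -0.156 -1;0 0 0.1323 -0.492 0.948 -0.156 -1;0 0 0.1323 -0.492 0.948 -0.156 -1;0 0 0.1323 -0.492 0.948 -0.156 -1;0 0 0.1323 -0.492 0.948 -0.156 -1;0 0 0.1323 -0.492 0.948 -0.156 -1",
)

```text
time: 45.18
eef_pos: [0.5235, 0.1608, 0.2485]
tcp_rot: [0.371, 0.929, -0.001, -0.002]
contact_force: [-0.3, -1.2, -0.8]
opening: 0.223
finger_force: 39.4
```

>>> send_rows(
  moves="0 0 0.0233 0.064 0.177 -0.009 -1;0 0 0.0233 0.064 0.177 -0.009 -1;0 0 0.0233 0.064 0.177 -0.009 -1;0 0 0.0233 0.064 0.177 -0.009 -1;0 0 0.0233 0.064 0.177 0.08 -1;0 0 0.0233 0.064 0.177 0.15 -1;0 0 0.0233 0.064 0.177 0.21 -1;0 0 0.0233 0.064 0.177 0.25 -1;0 0 0.0233 0.064 0.177 0.27 -1;0 0 0.0233 0.064 0.177 0.28 -1;0 0 0.0233 0.064 0.177 0.291 -1;0 0 0.0233 0.064 0.177 0.291 -1",
)

```text
time: 46.68
eef_pos: [0.5396, 0.1957, 0.1924]
tcp_rot: [0.438, 0.899, 0.0, 0.0]
contact_force: [0.7, -0.3, -0.9]
opening: 0.222
finger_force: 39.5
```

>>> send_rows(
  moves="0 0 0 0 0 0 -1;0 0 0 0 0 0 -1;0 0 0 0 0 0 -1",
)

```text
time: 47.05
eef_pos: [0.5395, 0.1957, 0.1923]
tcp_rot: [0.438, 0.899, 0.0, 0.0]
contact_force: [-0.9, -0.3, -1.1]
opening: 0.222
finger_force: 39.5
```

>>> send_rows(
  moves="0 0 0 0 0 0.005 -1;0 0 0 0 0 0.005 -1;0 0 0 0 0 0.005 0;0 0 0 0 0 0.005 0;0 0 0 0 0 0.005 0;0 0 0 0 0 -0.1 0;0 0 0 0 0 -0.3 0;0 0 0 0 0 -0.54 0;0 0 0 0 0 -0.54 0;0 0 0 0 0 -0.54 0;0 0 0 0 0 -0.54 0;0 0 0 0 0 -0.54 0",
)

```text
time: 48.55
eef_pos: [0.5389, 0.1956, 0.2986]
tcp_rot: [0.438, 0.899, -0.001, -0.001]
contact_force: [0.3, -0.4, 0.5]
opening: 0.496
finger_force: 0.0
```

```bash
python3 - <<'E'
from h import *
w=ctrl.read_camera("wrist");i=rect(w,.194,.43,.71,.10,.38,1400);t=ctrl.read_camera("scene")["image"][:,:,::-1]
cv2.imwrite("pics/l2.png",np.hstack([i,cv2.resize(crop(t,300,90,133,100,3),(392,392))]))
setcmd([.5394,.1959,.30],T(38))
plan([([.50,-.40,.31],T(-12))])
E
```

```text
Traceback (most recent call last):
ValueError: all the input array dimensions except for the concatenation axis must match exactly, but along dimension 0, the array at index 0 has size 391 and the array at index 1 has size 392
```

```bash
python3 - <<'E'
from h import *
w=ctrl.read_camera("wrist");i=rect(w,.194,.43,.71,.10,.38,1400);t=ctrl.read_camera("scene")["image"][:,:,::-1]
cv2.imwrite("pics/l2.png",np.hstack([i,cv2.resize(crop(t,300,90,133,100,3),i.shape[1::-1])]))
setcmd([.5394,.1959,.30],T(38))
plan([([.50,-.40,.31],T(-12))])
E
```

```text
t 48.75 meas-cmd mm [-0.  -0.3 -0.2] deg [ 0.03  0.03 -0.  ] open 0.500 ff 0.0 F [-1.2  0.3  0.4]
CALL
0 0 0.0556 -0.891 -0.796 -0.02   rows>=3.8
CALL
0 0 0.05 -0.998 -0.399 -0.018   rows>=3.4
CALL
0 0 0.0333 -0.715 -0.047 -0.012   rows>=2.3
```

View pics/l2.png

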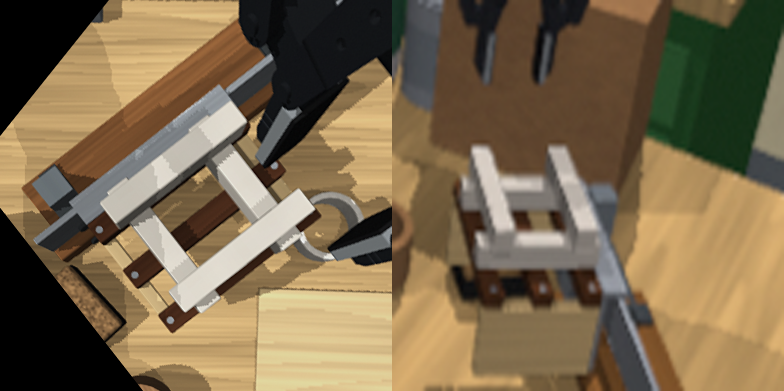

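>>> send_rows(
  moves="0 0 0.0556 -0.891 -0.796 -0.02 0;0 0 0.0556 -0.891 -0.796 -0.02 0;0 0 0.0556 -0.891 -0.796 -0.02 0;0 0 0.0556 -0.891 -0.796 -0.02 0;0 0 0.0556 -0.891 -0.796 -0.02 0",
)

```text
time: 49.38
eef_pos: [0.5236, -0.0458, 0.3043]
tcp_rot: [0.59, 0.807, -0.0, 0.0]
contact_force: [0.5, 0.1, -0.7]
opening: 0.499
finger_force: 0.0
```

>>> send_rows(
  moves="0 0 0.05 -0.998 -0.399 -0.018 0;0 0 0.05 -0.998 -0.399 -0.018 0;0 0 0.05 -0.998 -0.399 -0.018 0;0 0 0.05 -0.998 -0.399 -0.018 0;0 0 0.05 -0.998 -0.399 -0.018 0",
)

```text
time: 50.0
eef_pos: [0.5096, -0.258, 0.3074]
tcp_rot: [0.708, 0.706, 0.0, -0.0]
contact_force: [0.2, 1.0, 0.1]
opening: 0.502
finger_force: 0.0
```

>>> send_rows(
  moves="0 0 0.0333 -0.715 -0.047 -0.012 0;0 0 0.0333 -0.715 -0.047 -0.012 0;0 0 0.0333 -0.715 -0.047 -0.012 0;0 0 0.0333 -0.715 -0.047 -0.012 0;0 0 0.0333 -0.715 -0.047 -0.012 0;0 0 0.0333 -0.715 -0.047 -0.012 0;0 0 0.0333 -0.715 -0.047 -0.012 0",
)

```text
time: 50.88
eef_pos: [0.5005, -0.3991, 0.3104]
tcp_rot: [0.777, 0.63, 0.0, 0.0]
contact_force: [-0.2, -0.9, 1.6]
opening: 0.499
finger_force: 0.0
```

```bash
python3 - <<'E'
from h import *
plan([],save=False)
r=ctrl.read_camera("wrist");i=rect(r,.095,.38,.6,-.52,-.30,2400);cv2.imwrite("pics/bin.png",i)
h,q,v=cv2.split(cv2.cvtColor(cv2.GaussianBlur(i,(0,0),1),cv2.COLOR_BGR2HSV))
for t in(120,100,80):
  for b in blobs((q>90)&((h<14)|(h>170))&(v>t),.6,-.30,2400,amin=2000):print("grip",t,np.round(b[:3],4),np.array(b[3])/2.4)
E
```

```text
t 50.88 meas-cmd mm [0.5 0.9 0.4] deg [-0.01  0.01 -0.08] open 0.499 ff 0.0 F [-0.2 -0.9  1.6]
CALL
```

View pics/bin.png

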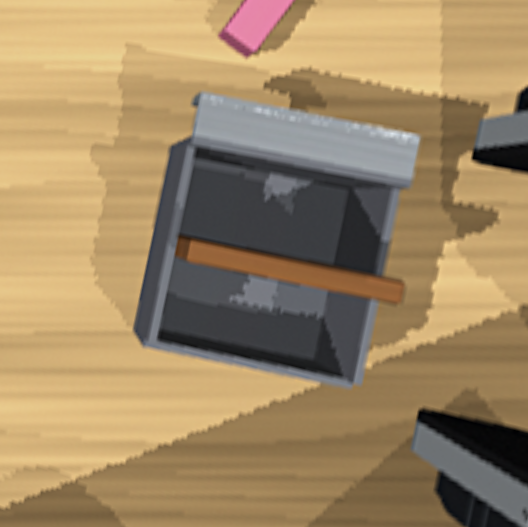

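```bash
cat >> h.py <<'E'
BL=[.058,0,-.017];BT=[0,0,-.005]
fb=lambda a,z,t:tcp_for((a,-105,z),t,BL,BT)
E
python3 -c "
from h import *
resync();A=T(-11.3);p=lambda z:[.4874,-.4231,z]
plan([(p(.13),A),(p(.078),A)]);print('grip')
plan([(p(.25),A),fb(-40,45,15)])"
```

```text
t 50.92 meas-cmd mm [0. 0. 0.] deg [0. 0. 0.] open 0.500 ff 0.0 F [ 0.3 -1.1 -0.4]
CALL
0 0 -0.0018 -0.13 -0.039 0.902   rows>=2.9
0 0 -0.0018 -0.13 -0.039 0.993   rows>=0.3
CALL
0 0 0 0 0 0.169   rows>=0.5
grip
t 50.92 meas-cmd mm [ 13.   23.8 232.4] deg [0.   0.   0.65] open 0.500 ff 0.0 F [ 0.3 -1.1 -0.4]
CALL
0 0 0 0 0 -0.86   rows>=2.8
0.0137 -0.0063 -0.0475 0.912 0.13 -0.81   rows>=3.0
CALL
0.0152 -0.007 -0.053 0.93 0.44 -0.009   rows>=3.3
CALL
0.0102 -0.0046 -0.0353 0.488 0.477 -0.068   rows>=2.2
```

>>> send_rows(
  moves="0 0 -0.0018 -0.13 -0.039 0.3 0;0 0 -0.0018 -0.13 -0.039 0.6 0;0 0 -0.0018 -0.13 -0.039 0.8 0;0 0 -0.0018 -0.13 -0.039 0.902 0;0 0 -0.0018 -0.13 -0.039 0.902 0;0 0 -0.0018 -0.13 -0.039 0.902 0;0 0 -0.0018 -0.13 -0.039 0.902 0;0 0 -0.0018 -0.13 -0.039 0.993 0;0 0 -0.0018 -0.13 -0.039 0.993 0",
  newtons=80,
)

```text
time: 52.05
eef_pos: [0.486, -0.4228, 0.1092]
tcp_rot: [0.774, 0.634, 0.0, -0.002]
contact_force: [0.2, 0.1, 0.3]
opening: 0.5
finger_force: 0.0
```

>>> send_rows(
  moves="0 0 0 0 0 0.08 0;0 0 0 0 0 0.14 0;0 0 0 0 0 0.169 0;0 0 0 0 0 0.169 0;0 0 0 0 0 0.169 0;0 0 0 0 0 0.169 0;0 0 0 0 0 0.169 -1;0 0 0 0 0 0.169 -1;0 0 0 0 0 0.169 -1;0 0 0 0 0 0.169 -1;0 0 0 0 0 0.169 -1",
)

```text
time: 53.42
eef_pos: [0.4872, -0.4242, 0.0781]
tcp_rot: [0.774, 0.634, 0.0, 0.0]
contact_force: [0.7, 0.5, 0.8]
opening: 0.101
finger_force: 78.0
```

>>> send_rows(
  moves="0 0 0 0 0 -0.1 -1;0 0 0 0 0 -0.3 -1;0 0 0 0 0 -0.6 -1;0 0 0 0 0 -0.86 -1;0 0 0 0 0 -0.86 -1;0 0 0 0 0 -0.86 -1;0.0137 -0.0063 -0.0475 0.912 0.13 -0.81 -1;0.0137 -0.0063 -0.0475 0.912 0.13 -0.81 -1;0.0137 -0.0063 -0.0475 0.912 0.13 -0.81 -1;0.0137 -0.0063 -0.0475 0.912 0.13 -0.81 -1;0.0137 -0.0063 -0.0475 0.912 0.13 -0.81 -1",
)

```text
time: 54.8
eef_pos: [0.5475, -0.2498, 0.2374]
tcp_rot: [0.67, 0.741, -0.043, -0.023]
contact_force: [-0.3, 0.2, -3.0]
opening: 0.104
finger_force: 78.3
```

>>> send_rows(
  moves="0.0152 -0.007 -0.053 0.93 0.44 -0.009 -1;0.0152 -0.007 -0.053 0.93 0.44 -0.009 -1;0.0152 -0.007 -0.053 0.93 0.44 -0.009 -1;0.0152 -0.007 -0.053 0.93 0.44 -0.009 -1;0.0152 -0.007 -0.053 0.93 0.44 -0.009 -1",
)

```text
time: 55.42
eef_pos: [0.6168, -0.0571, 0.2278]
tcp_rot: [0.535, 0.839, -0.089, -0.044]
contact_force: [0.5, -0.1, -2.7]
opening: 0.103
finger_force: 78.7
```

>>> send_rows(
  moves="0.0102 -0.0046 -0.0353 0.488 0.477 -0.068 -1;0.0102 -0.0046 -0.0353 0.488 0.477 -0.068 -1;0.0102 -0.0046 -0.0353 0.488 0.477 -0.068 -1;0.0102 -0.0046 -0.0353 0.488 0.477 -0.068 -1;0.0102 -0.0046 -0.0353 0.488 0.477 -0.068 -1;0.0102 -0.0046 -0.0353 0.488 0.477 -0.068 -1;0.0102 -0.0046 -0.0353 0.488 0.477 -0.068 -1",
)

```text
time: 56.3
eef_pos: [0.6627, 0.0713, 0.2217]
tcp_rot: [0.437, 0.89, -0.117, -0.057]
contact_force: [-0.0, -0.6, -3.3]
opening: 0.102
finger_force: 79.5
```

```bash
python3 - <<'E'
from h import *
plan([],save=False)
r=ctrl.read_camera("wrist");s=ctrl.get_state()
Oo=R.from_quat(s["tcp_rot"]).as_matrix()@M.T;B=s["eef_pos"]-Oo@np.array(BT)
im=cv2.resize(r["image"][:,:,::-1],None,fx=1.5,fy=1.5,interpolation=cv2.INTER_CUBIC)
for q in([5,46,12],[-5,46,12],[-50,50,-33],[50,50,-13],[66,50,-14],[66,50,-35]):
    u=proj(r,B+Oo@np.array(q)/1e3)[0];print(q,u.round(1));cv2.circle(im,tuple(int(x) for x in u*1.5+.5),4,(0,255,0),1)
cv2.imwrite("pics/bh.png",im)
plan([fb(2.3,35,15),fb(2.3,20,15),fb(2.3,3,15)],save=False)
E
```

```text
t 56.3 meas-cmd mm [ 0.1 -2.3  0.1] deg [-0.    0.04  0.15] open 0.102 ff 79.5 F [-0.  -0.6 -3.3]
CALL
[5, 46, 12] [269.9 179.5]
[-5, 46, 12] [242.3 179.5]
[-50, 50, -33] [154.6 146.1]
[50, 50, -13] [372.  154.5]
[66, 50, -14] [408. 154.]
[66, 50, -35] [389.2 145.4]
t 56.35 meas-cmd mm [ 0.1 -1.9  0. ] deg [-0.    0.03  0.12] open 0.099 ff 79.5 F [-0.2  0.4 -2.9]
CALL
0 0 0 0 0.217 -0.006   rows>=0.7
0 0 0 0 0.236 0.066   rows>=0.2
0 0 0 0 0.258 0.148   rows>=0.3
```

View pics/bh.png

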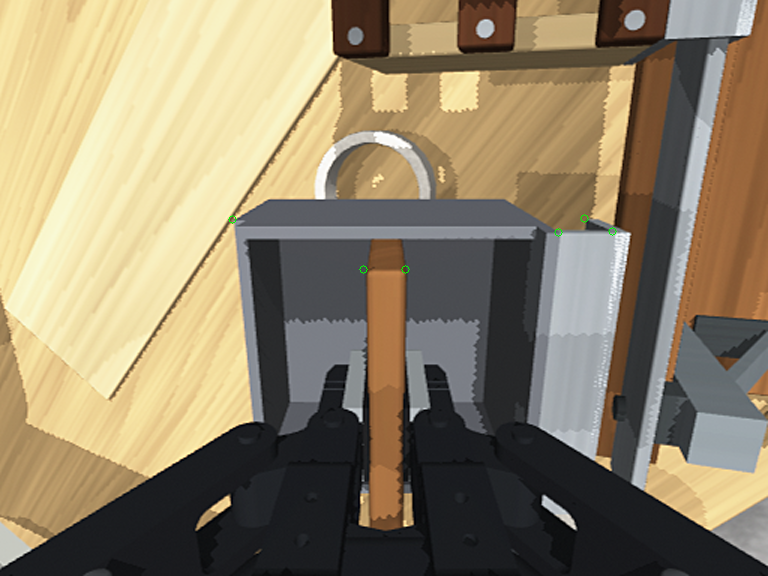

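>>> send_rows(
  moves="0 0 0 0 0.217 -0.006 -1;0 0 0 0 0.217 -0.006 -1;0 0 0 0 0.217 -0.006 -1;0 0 0 0 0.217 -0.006 -1;0 0 0 0 0.217 -0.006 -1;0 0 0 0 0.228 0.03 -1;0 0 0 0 0.236 0.066 -1;0 0 0 0 0.245 0.095 -1;0 0 0 0 0.252 0.12 -1;0 0 0 0 0.258 0.148 -1;0 0 0 0 0.258 0.148 -1;0 0 0 0 0.258 0.148 -1",
)

```text
time: 57.85
eef_pos: [0.6962, 0.0983, 0.1797]
tcp_rot: [0.436, 0.89, -0.117, -0.057]
contact_force: [-0.3, 1.0, -2.9]
opening: 0.102
finger_force: 80.0
```

>>> send_rows(
  moves="0 0 0 0 0 0 -1;0 0 0 0 0 0 -1",
)

```text
time: 58.1
eef_pos: [0.6962, 0.0983, 0.1798]
tcp_rot: [0.436, 0.89, -0.117, -0.057]
contact_force: [-0.3, -0.4, -2.6]
opening: 0.101
finger_force: 80.0
```

```bash
python3 - <<'E'
from h import *
setcmd(*fb(2.3,3,15))
plan([fb(.5,2,10),fb(-2,1,5),fb(-4.8,1,0),fb(-4.8,0,0)])
E
```

```text
t 58.1 meas-cmd mm [ 0.4 -1.1  0.2] deg [-0.01  0.01  0.08] open 0.101 ff 80.0 F [-0.3 -0.4 -2.6]
CALL
-0.0139 0 0 0 -0.012 0.033   rows>=0.5
-0.0278 0 0 0 -0.024 0.066   rows>=0.5
-0.0417 0 0 0 -0.037 0.096   rows>=0.5
-0.0417 0 0 0 -0.036 0.101   rows>=0.0
```

>>> send_rows(
  moves="-0.007 0 0 0 -0.006 0.016 -1;-0.0139 0 0 0 -0.012 0.033 -1;-0.02 0 0 0 -0.017 0.048 -1;-0.0278 0 0 0 -0.024 0.066 -1;-0.035 0 0 0 -0.031 0.081 -1;-0.0417 0 0 0 -0.037 0.096 -1;-0.0417 0 0 0 -0.037 0.096 -1;-0.0417 0 0 0 -0.037 0.096 -1;-0.0417 0 0 0 -0.036 0.101 -1;-0.0417 0 0 0 -0.036 0.101 -1;-0.0417 0 0 0 -0.036 0.101 -1;-0.0417 0 0 0 -0.036 0.101 -1",
)

```text
time: 59.6
eef_pos: [0.6865, 0.0907, 0.1622]
tcp_rot: [0.44, 0.898, -0.0, 0.0]
contact_force: [-1.1, -2.3, 1.2]
opening: 0.109
finger_force: 80.5
```

```bash
python3 - <<'E'
from h import *
plan([],save=False)
s=ctrl.get_state();Oo=R.from_quat(s["tcp_rot"]).as_matrix()@M.T
print("lip in rail mm",1e3*O(RY).T@(s["eef_pos"]+Oo@(np.array(BL)-BT)-P0), "n-force",O(RY).T@s["contact_force"])
E
```

```text
t 59.6 meas-cmd mm [ 0.3 -1.3  0.3] deg [ 0.02 -0.02  0.06] open 0.109 ff 80.5 F [-1.1 -2.3  1.2]
CALL
lip in rail mm [  -5.34721586 -106.26119449    0.23523103] n-force [-2.31574162 -1.1414656   1.23527519]
```

>>> send_rows(
  moves="0 0 0 0 -0.002 0 -1;0 0 0 0 -0.002 0 -0.5;0 0 0 0 -0.002 0 -0.2;0 0 0 0 -0.002 0 -0.1;0 0 0 0 -0.002 0 -0.1;0 0 0 0 -0.002 0 -0.1;0 0 0 0 -0.002 -0.1 -0.1;0 0 0 0 -0.002 -0.3 -0.1;0 0 0 0 -0.002 -0.6 -0.1;0 0 0 0 -0.002 -0.7 -0.1;0 0 0 0 -0.002 -0.7 -0.1;0 0 0 0 -0.002 -0.7 -0.1",
)

```text
time: 61.1
eef_pos: [0.6853, 0.0906, 0.2994]
tcp_rot: [0.44, 0.898, -0.001, -0.002]
contact_force: [-0.1, -0.7, 0.0]
opening: 0.451
finger_force: 0.0
```

>>> send_rows(
  moves="0 0 0 0 0 0 0;0 0 0 0 0 0 0;0 0 0 0 0 0 0",
)

```text
time: 61.48
eef_pos: [0.686, 0.0906, 0.3009]
tcp_rot: [0.44, 0.898, -0.0, -0.001]
contact_force: [-0.1, 0.5, 0.4]
opening: 0.505
finger_force: 0.0
```

```bash
python3 - <<'E'
from h import *
r=ctrl.read_camera("wrist");s=ctrl.get_state();print(s["eef_pos"],s["contact_force"])
i=rect(r,.179,.55,.83,-.05,.25,2000);h,q,v=cv2.split(cv2.cvtColor(cv2.GaussianBlur(i,(0,0),1),cv2.COLOR_BGR2HSV))
g=rf(-63,-105,29);print("expect",g)
for b in blobs((q>90)&((h<14)|(h>170))&(v>70),.83,.25,2000,1000):print(np.round(b[:3],4),np.array(b[3])/2)
c=proj(r,g)[0].astype(int);print("px",c);cv2.imwrite("pics/f.png",i)
# board colour along section across it
u=O(RY)
for y in(-35,0,35):
    L=[tuple(r["image"][int(round(p[1])),int(round(p[0]))]) for p in proj(r,np.array([g+u@np.array([x,y,0])/1e3 for x in range(-14,15,2)]))]
    print(y,[int(a[0])-int(a[2]) for a in L])
t=ctrl.read_camera("top");slats(t,.154,.4,.75,.05,.4,300,1000)
# lip top & rim: compare predicted grey edges
E
```

```text
[0.68607021 0.0905849  0.30124528] [-0.03354508 -0.07654206 -0.1889302 ]
expect [0.68608765 0.0918462  0.179     ]
[  0.6727   0.1794 127.9987] [ 8.82833481 48.89444733]
[  0.7107   0.1981 128.0471] [ 50.45167923 131.25654602]
px [257 185]
-35 [-7, 0, -1, -2, -3, 79, 99, 96, 101, 105, 10, 14, 13, 10, 10]
0 [-6, -7, -7, -8, -10, 92, 98, 98, 97, 97, -16, -9, -10, -11, -10]
35 [-6, -8, -9, -7, -11, 67, 98, 99, 100, 82, -15, -6, -6, -6, -6]
slat [  0.5476   0.327  126.0274] [20.21840286 58.08195496]
slat [  0.6605   0.2819 128.6598] [ 48.57004166 164.1386261 ]
slat [7.00700e-01 7.34000e-02 1.27304e+02] [39.73371124 55.68022156]
```

```bash
python3 - <<'E'
from h import *
resync();plan([([.54,.10,.36],T(38))])
E
```

```text
t 61.58 meas-cmd mm [0. 0. 0.] deg [-0. -0. -0.] open 0.498 ff 0.0 F [-0.   0.1  0. ]
CALL
-0.0001 -0.0001 -0.0005 0.485 -0.548 -0.292   rows>=2.5
```

>>> send_rows(
  moves="0 0 0 0 0 -0.25 0;0 0 0 0.485 -0.548 -0.292 0;0 0 0 0.485 -0.548 -0.292 0;0 0 0 0.485 -0.548 -0.292 0;0 0 0 0.485 -0.548 -0.292 0;0 0 0 0.485 -0.548 -0.292 0;0 0 0 0.485 -0.548 -0.292 0",
)

```text
time: 62.45
eef_pos: [0.541, 0.0998, 0.3599]
tcp_rot: [0.44, 0.898, -0.0, -0.0]
contact_force: [0.0, -0.6, 0.0]
opening: 0.5
finger_force: 0.0
```

```bash
python3 - <<'E'
from h import *
r=ctrl.read_camera("wrist");u=O(38)
S=np.array([.5632,.2300,.147])
def prof(x,y,z,ax,rng):
    P=np.array([S+u@(np.array([x,y,z])+np.array(ax)*k)/1e3 for k in rng]);p=proj(r,P)
    return [tuple(int(c) for c in r["image"][int(round(b)),int(round(a))]) if 0<=a<512 and 0<=b<384 else None for a,b in p]
def lum(L):return [None if c is None else (sum(c)//3 if max(c)-min(c)<50 else -1) for c in L]
rg=range(-20,21,4)
for x in(-40,40):
    for y in(-50,0,50):print("top bar",x,y,lum(prof(x,y,47,[1,0,0],rg)))
    print("ends",x,lum(prof(x,-60,47,[0,1,0],rg)),lum(prof(x,60,47,[0,1,0],rg)))
for y in(-40,40):
    print("low bar",y,lum(prof(0,y,27,[0,1,0],rg)))
i=rect(r,.154,.45,.70,.08,.36,2000)
# middle-slat edges & screws
print("slat0 across y=60",prof(0,66,7,[1,0,0],range(-16,17,4)))
print("slat-48 y=-66",prof(-48,-66,7,[1,0,0],range(-16,17,4)))
E
```

```text
top bar -40 -50 [34, 33, 65, 218, 223, 223, 222, 223, -1, -1, 27]
top bar -40 0 [36, 34, 59, 218, 219, 218, 220, 221, -1, -1, 36]
top bar -40 50 [45, 43, 59, 201, 196, 196, 195, 196, 53, 52, 41]
ends -40 [-1, -1, -1, -1, -1, -1, 227, 223, 223, 222, 222] [196, 196, 196, 196, None, None, None, None, None, None, None]
top bar 40 -50 [15, 78, 82, 189, 198, 197, 197, 199, 131, 128, 133]
top bar 40 0 [10, 55, 61, 190, 192, 192, 194, 194, 133, 126, 188]
top bar 40 50 [12, 60, 62, 187, 195, 196, 195, 196, 125, 123, 155]
ends 40 [42, 41, 31, 111, 133, 109, 198, 197, 197, 197, 196] [195, 195, 195, 196, None, None, None, None, None, None, None]
low bar -40 [32, 31, 32, 141, 218, 218, 220, 221, 161, 43, 44]
low bar 40 [22, 22, 19, 136, 192, 194, 195, 196, 26, 39, None]
slat0 across y=60 [None, None, None, None, None, None, None, None, None]
slat-48 y=-66 [(81, 69, 49), (69, 59, 40), (57, 34, 23), (51, 29, 19), (49, 29, 19), (47, 27, 17), (27, 5, 0), (76, 61, 37), (82, 67, 40)]
```

```bash
python3 -c "
from plant import ctrl
print(ctrl.sign_off())"
```

```text
the job is handed in; nothing more can be done
None
```

The job is handed in at about 62 s of the 210 s allowed: the shelf hangs level, the four bars that were there are crossed in two layers in its middle, and the bin hangs level beside it. My last camera measurements put the pile and bin within about 2 mm of where they should be. One placing touch reached 37 N at the wrist for a moment. I saw no grip slip, no knocked part and no bystander moved, though I did not re-measure the bystanders at the end, and the verdict was not shown to me.

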